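# Hang out the parts pails from the under-shelf tray

## Task

Set up the bench for the class: take the red pull hook from its rest, reach it under the shelf's ledge to catch the tray's yellow ring, and pull the tray all the way out to its stop with it. Hang every parts pail from the tray by its handle on the hook rail, upright, not swinging and one to a hook, then slide the empty tray back under the shelf until its ring no longer sticks out, and leave the pull hook lying in its rest as it was found. Do not shift the tools, tape, jar and fitting lying about.

Things in the scene. Friction and masses are not known exactly. Their poses are not given: they have to be found in the camera images.
- riser: Fixed bench shelf, 220 deep (its x) x 360 wide (its y): an orange-edged steel deck on four blue posts. Origin on the table straight below the middle of the ledge's front face; x points away from the robot. The lower edge of the orange edge beam (the ledge) is 135 above the table, deck top 165. Stock boxes stand on the deck from 105 behind the front face, up to 230 above the table. The front posts stand at x = 15, y = +-172.
- tray (a joint): Blue-walled tray, 122 deep x 280 wide x 42 high (walls 5 thick, floor top 10 above the table), on runners under the shelf along the shelf's x, centred on its width. Value = metres pulled out towards the robot: 0 pushed right in, 0.025 its yellow ring ends flush with the ledge's front face, 0.19 fully out at its stop. It stays where it is left; sliding it takes 2 to 4 N. Tray centre is at x = 120 mm - value in the shelf's frame; its front wall's face is 61 in front of that.
- tray_eye (a point): Centre of the hole in the tray's yellow pull ring, a flat level loop of 7 mm bar sticking out of the middle of the tray's front wall towards the robot, 30 above the table. Hole 28 wide (along the shelf's y) by about 27 (along x). The ring reaches 17 further out than this point. With the tray in, it is hidden under the ledge: it lies 42 mm - value behind the ledge's front face.
- pullhook: Loose pull hook, 0.18 kg: a red rectangular grip 100 long x 20 wide x 24 high, then a 10 mm steel rod along its +x whose end is bent straight down (8 mm thick). Origin at the middle of the grip, on the rod's axis; x points to the bent end (130 ahead of the origin), z up. It balances about 25 ahead of the origin. It lies in its rest with its origin 58 above the table, bent end down and clear of the table.
- hook_tip (a point): Lowest point of the pull hook's bent end: 130 ahead of and 34 below the pull hook's origin.
- rest: Fixed rest: dark plate 170 x 70 x 8 with two blue forks, 8 thick, with flared mouths up to 79 (rear) and 86 (front) above the table. Origin on the table. The pull hook lies in it along the rest's x, bent end to +x, origin above origin. The rear fork (x = -42) carries the red grip in a slot 26 wide (its end stands 4 past the fork), the front one (x = +85) the rod in a slot 18 wide.
- rail: Fixed hook rail, 345 long (its y) on two posts: a blue bar 135 to 170 above the table, carrying three twin-prong hooks 105 apart. Origin on the table below the bar's middle; the hooks point to its -x (towards the robot's side). Each hook is two 7 mm steel prongs 44 apart (centre to centre; 37 free between them) that run out 52 from the bar, falling slightly, and then turn up to tips 64 out and 166 above the table.
- seat1 (a point): Where the middle of a pail's handle bar lies when hung on the hook at the rail's +y end: midway between its prongs, 46 in front of the rail (its -x), 154 above the table. Axes as the rail's; the bar then lies along y.
- seat2 (a point): Where the middle of a pail's handle bar lies when hung on the hook in the middle: midway between its prongs, 46 in front of the rail (its -x), 154 above the table. Axes as the rail's; the bar then lies along y.
- seat3 (a point): Where the middle of a pail's handle bar lies when hung on the hook at the rail's -y end: midway between its prongs, 46 in front of the rail (its -x), 154 above the table. Axes as the rail's; the bar then lies along y.
- pail1: Loose blue parts pail with brass bolt heads in it (fixed in place), about 0.22 kg: open tub 64 (its x) x 76 (its y) x 45 high with a rigid steel handle standing up from the two ends: an 8 mm bar, straight for 66 along the pail's y, with legs 41 either side. Origin at the centre of its underside, z up. Under the bar 52 is free above the rim. Hung, a swing dies out in some 5 s. Starts in the tray with its bar about along the shelf's x. May be absent (None).
- bail1 (a point): Middle of the handle bar of pail1 (bar centre), 101 above the pail's underside. Absent with its pail.
- pail2: Loose blue parts pail with steel bolt heads in it (fixed in place), about 0.22 kg: open tub 64 (its x) x 76 (its y) x 45 high with a rigid steel handle standing up from the two ends: an 8 mm bar, straight for 66 along the pail's y, with legs 41 either side. Origin at the centre of its underside, z up. Under the bar 52 is free above the rim. Hung, a swing dies out in some 5 s. Starts in the tray with its bar about along the shelf's x. May be absent (None).
- bail2 (a point): Middle of the handle bar of pail2 (bar centre), 101 above the pail's underside. Absent with its pail.
- pail3: Loose blue parts pail with copper bolt heads in it (fixed in place), about 0.22 kg: open tub 64 (its x) x 76 (its y) x 45 high with a rigid steel handle standing up from the two ends: an 8 mm bar, straight for 66 along the pail's y, with legs 41 either side. Origin at the centre of its underside, z up. Under the bar 52 is free above the rim. Hung, a swing dies out in some 5 s. Starts in the tray with its bar about along the shelf's x. May be absent (None).
- bail3 (a point): Middle of the handle bar of pail3 (bar centre), 101 above the pail's underside. Absent with its pail.
- screwdriver: Bystander: screwdriver lying on the table.
- wrench: Bystander: wrench lying on the table.
- hammer: Bystander: hammer lying on the table.
- tape: Bystander: yellow roll of tape, 76 across, 24 high, lying flat.
- jar: Bystander: jar, 68 across, 85 high.
- fitting: Bystander: brass pipe fitting, 48 across, 62 high.
Things that resemble listed ones, but are neither listed nor needed, are in the scene too. Leave any green look-alike of the pullhook alone.

How it is judged:
By the outcome, as a careful person would: the job done as asked, in the order asked, and still so for the second after the job is handed in, with the robot touching nothing.
Of pail1, pail2, pail3 only 2 to 3 are there at a start; the rules pass over those that are not, and their reading is None.
At some moment in a run one of pail1, pail2, pail3 may be knocked a few centimetres aside while the robot is not near it.
It also fails if it takes over 208 s, if anything falls off the work surface, if the arm or the gripper's body presses on something with over 40 N, if the wrist force passes 120 N, or if a joint passes its speed limit or range.

## Robot

A 7-joint arm with a two-finger parallel gripper is mounted at the origin on the work surface. World frame = base frame: x ahead of the robot, y to its left, z up, the work surface at z = 0. Lengths are in m, angles in rad, forces in N, time in s.
With the tool pointing down it reaches from about 0.4 to 0.85 m from the base axis. Payload 10.4 kg.
Tool frame: the origin (TCP) lies on the mounting face of the last link; the fingertips stand 173 mm ahead of it and the grasp point (between the pads) lies 155 mm ahead of it (manip.tip_extent is the distance from the TCP to the fingertips, in m); z points along the fingers, y is the line along which they close (so a half turn about z gives the same grasp; the last joint's range is limited). The gripper opens to 85 mm and grips with 20 to 120 N. Pads are 22 mm wide; open, the fingers measure 114 mm over their backs; the gripper's body (76 mm by 85 mm) begins 54 mm behind the grasp point. The pads swing forward as they close: fully open they stand 13 mm farther back than shut.
Start: joints at [-1.363, 0.332, -0.065, 1.46, 0.022, 1.35, -0.088], TCP at [0.143, 0.608, 0.405] pointing down, gripper open.
Joint ranges: [-2.6, 2.6], [-0.5, 2.12], [-1.47, 1.34], [0.16, 2.42], [-1.27, 4.41], [0.06, 2.06], [-2.6, 2.6]. Speed limits (rad/s): [2.22, 2.22, 2.79, 2.79, 3.14, 3.14, 3.14].

## Interface

Orientations are given as a unit quaternion [x, y, z, w].
In Python, from workcell import manip gives the robot as it stands.
- The arm moves only by the tool move_arm, never from a script. Its argument "plan" is one flat list of numbers, 7 for each row, row after row: the turn, a rotation vector about the tool's x, y, z in rad, then the shift along the tool's x, y, z in m, then the finger opening in m, from 0 to 0.0854. In form: [ax, ay, az, dx, dy, dz, gripper, ax, ay, az, dx, dy, dz, gripper, ...]. A call has 1 to 12 rows; each row is the pose to reach, as a shift and turn from the pose commanded when the call began, along the tool's axes at that moment; what a row does not reach only later rows make up. A row lasts 1/8 s, in which the tool goes at most 62.5 mm and 10.7 degrees, less where a joint would pass 70% of its speed; a pose out of reach is approached as far as the arm can. A call with a gripper value outside its range is refused whole. The fingers move at their own pace and stop on an object; "squeeze" is the grip in N (left out, the last holds). Time passes only in rows, so rows that repeat a pose let the fingers close. It gives the time, the measured TCP pose, the force, the opening and the grip force at its end, in the units of the state.
- manip.get_obs(): the state, without advancing time (a new reading comes with each control period).
- manip.camera(name): name is "scene" or "top" or "wrist"; returns a dict with "color" (384x512x3 uint8, red, green, blue), "fx", "fy", "cx", "cy" (pixels), "cam_to_world" (4x4, takes a point from camera to world coordinates); the wrist camera has in their place "mount" (4x4, takes a point from camera to tool coordinates, whose origin is the TCP and whose axes are the flange's). Camera axes: x right, y down, z forward; pixel columns grow to the right and rows downward; lengths in m; the calibration is good to about 2 mm. The wrist camera is an equidistant fisheye: a pixel r from the principal point sees the ray r / f radians off the axis. A picture is of the moment at which its call begins: read the wrist's pose just before it. There is no depth.
- manip.hand_in(): hands the job in; it is judged then, once.
Trained networks look in a picture, given as the dict that the camera call returned (one of the last four; its "shot" number tells which), for a name from the list of things; names that differ only in an ending like _2 or _b are one class to them, and where a whole thing is asked for, a point or a joint stands for the part that bears it (a point fixed in the world has none). Each returns a list of dicts, best first, with "conf" (0 to 1); they miss things now and then, are a little off and sometimes report something else, mostly with a low value. They report only what shows in the picture. A call takes as long as a camera call. They do not tell look-alikes from the thing itself.
- manip.look_for(picture, label): "position" ([x, y, z] in m, in the coordinates of the camera as it stood for that picture, good to about 4 mm: the middle of the surface that is visible of it).
- manip.silhouettes(picture, label): "pixels" (384x512 bool, what is visible of it).
- manip.tip_of(picture, label): "position" ([x, y, z] in m, in the coordinates of the camera as it stood for that picture, good to about 4 mm: a listed point, or the origin of a listed thing).
The state is a dict: "clock": time; "joint_pos": joint angles; "joint_velocities": joint speeds; "tau": joint torques, N m; "position": TCP position; "ee_rot": TCP orientation; "ft_force": force on the tool from outside, world axes, zero at the start; "torque": the same for the moment, N m; "grip_width": opening from 0.0 (shut) to 1.0 (fully open); "grasp_force": force on a finger pad.
Only numpy, scipy, OpenCV 4.12 (cv2) and the standard library are available. Lean on these libraries where they do the work, as an engineer would, in place of code of your own. Each camera call takes 0.05 s, during which the arm holds its last target. There are 200 camera calls.

## Working session

There is one attempt and no reset: what is moved stays moved. The work goes in short steps, Python scripts to look and compute and a tool call to move; the robot and the scene stay as the last step left them, time stands still between calls to the robot, and variables do not carry over. Pictures are saved under pics/ and viewed, at most 14 in all, crops included, and the job is handed in when it is done.

Besides the shell and the picture viewer there is one more tool, called after "Call:" as a command line: name --argument value ..., lists and objects as JSON in quotes. move_arm: Moves the arm, as the interface text tells. Its arguments: {"type":"object","properties":{"plan":{"type":"array","items":{"type":"number"}},"squeeze":{"type":"number"}},"required":["plan"]}

```bash
ls; mkdir -p pics; cat > h.py <<'E'
import numpy as np, cv2
from scipy.spatial.transform import Rotation as R
from workcell import manip
def tcp():
    o=manip.get_obs(); T=np.eye(4); T[:3,:3]=R.from_quat(o["ee_rot"]).as_matrix(); T[:3,3]=o["position"]; return T
def shot(name):
    T=tcp(); p=manip.camera(name)
    p["T"]=T@np.array(p["mount"]) if name=="wrist" else np.array(p["cam_to_world"])
    return p
def save(p,fn,crop=None,s=1):
    im=p["color"][:,:,::-1]
    if crop: im=im[crop[1]:crop[3],crop[0]:crop[2]]
    cv2.imwrite("pics/"+fn,cv2.resize(im,None,fx=s,fy=s,interpolation=cv2.INTER_CUBIC))
def w(p,q): return (p["T"]@np.append(q,1))[:3]
def pts(p,label,f="tip_of"):
    return [(round(d["conf"],2),np.round(w(p,d["position"]),4).tolist()) for d in getattr(manip,f)(p,label)]
E
python3 - <<'E'
from h import *
o=manip.get_obs(); print({k:np.round(v,3).tolist() for k,v in o.items()})
for n in("scene","top"):
    p=shot(n); save(p,n+"0.png",s=1.5); print(n,np.round(p["T"],3).tolist(),p["fx"],p["cx"],p["cy"])
    for l in "riser tray tray_eye pullhook hook_tip rest rail seat1 seat2 seat3 pail1 pail2 pail3 bail1 bail2 bail3".split(): print(l,pts(p,l))
E
```

```text
pics
{'clock': 0.0, 'joint_pos': [-1.363, 0.333, -0.065, 1.461, 0.022, 1.35, -0.088], 'joint_velocities': [0.0, 0.001, -0.001, 0.002, -0.0, -0.001, -0.001], 'tau': [0.0, -62.545, 0.049, -39.16, 0.016, 0.01, 0.0], 'position': [0.143, 0.608, 0.404], 'ee_rot': [0.115, 0.993, -0.001, -0.0], 'ft_force': [-0.515, -0.422, -0.387], 'torque': [0.001, 0.023, -0.034], 'grasp_force': 0.0, 'grip_width': 1.0}
scene [[-0.454, 0.846, -0.281, 0.897], [0.891, 0.429, -0.149, 0.146], [-0.005, -0.318, -0.948, 1.496], [0.0, 0.0, 0.0, 1.0]] 401.58185933043313 258.8455376615412 193.15394497647455
riser [(0.22, [0.4817, 0.1066, 0.0006])]Traceback (most recent call last):
  File "<stdin>", line 5, in <module>
  File "h.py", line 16, in pts
    return [(round(d["conf"],2),np.round(w(p,d["position"]),4).tolist()) for d in getattr(manip,f)(p,label)]
                                                                                  ~~~~~~~~~~~~~~~~^^^^^^^^^
ValueError: it knows: bail, fitting, hammer, hook_tip, jar, pail, pullhook, rail, rest, riser, screwdriver, seat, tape, tray_eye, wrench
```

```bash
python3 - <<'E'
from h import *
for n in("scene","top"):
    p=shot(n); save(p,n+"0.png",s=1.5); print(n,np.round(p["T"],3).tolist(),p["fx"],p["cx"],p["cy"])
    for l in "riser tray_eye pullhook hook_tip rest rail seat pail bail screwdriver wrench hammer tape jar fitting".split(): print(l,pts(p,l))
E
```

```text
scene [[-0.454, 0.846, -0.281, 0.897], [0.891, 0.429, -0.149, 0.146], [-0.005, -0.318, -0.948, 1.496], [0.0, 0.0, 0.0, 1.0]] 401.58185933043313 258.8455376615412 193.15394497647455
riser []
tray_eye [(0.62, [0.4067, -0.2257, 0.0011]), (0.61, [0.5856, -0.3088, 0.0272]), (0.59, [0.6955, 0.3601, -0.0025])]
pullhook [(0.74, [0.1733, -0.3908, 0.0123]), (0.73, [0.463, -0.3366, 0.0616])]
hook_tip [(0.6, [0.2698, -0.2984, 0.0101]), (0.53, [0.5852, -0.309, 0.0242])]
rest [(0.77, [0.4589, -0.328, -0.0015]), (0.23, [0.4137, 0.3099, 0.1565])]
rail [(0.92, [0.5264, 0.3024, 0.0028])]
seat [(0.96, [0.4154, 0.3074, 0.1564]), (0.72, [0.5053, 0.258, 0.1549]), (0.61, [0.5974, 0.2099, 0.1536])]
pail []
bail []
screwdriver [(0.49, [0.4398, 0.1907, 0.0027]), (0.27, [0.4595, -0.3339, 0.0612])]
wrench [(0.69, [0.407, -0.225, 0.0014])]
hammer [(0.75, [0.5474, -0.493, 0.0016]), (0.19, [0.4057, -0.2245, 0.0037])]
tape [(0.51, [0.481, 0.1046, 0.0002])]
jar [(0.86, [0.6935, 0.3602, -0.0035])]
fitting [(0.44, [0.685, -0.3941, -0.0014]), (0.29, [0.4143, 0.3098, 0.157])]
top [[-0.027, -0.984, 0.177, 0.296], [-1.0, 
[... 274 characters left out ...]
4601, -0.3355, 0.0604])]
hook_tip [(0.83, [0.2742, -0.2925, 0.0113]), (0.56, [0.5895, -0.3094, 0.0185])]
rest [(0.72, [0.4589, -0.3321, -0.0037])]
rail [(0.71, [0.5265, 0.3017, -0.0034])]
seat [(0.81, [0.4108, 0.3083, 0.1519]), (0.72, [0.4376, 0.189, 0.0014]), (0.68, [0.508, 0.2593, 0.1569]), (0.62, [0.5979, 0.2126, 0.155])]
pail []
bail []
screwdriver [(0.86, [0.4397, 0.1897, 0.0009]), (0.58, [0.6814, -0.3962, 0.0031])]
wrench [(0.74, [0.4069, -0.2301, 0.0011]), (0.16, [0.4787, 0.1009, 0.0021])]
hammer [(0.73, [0.4071, -0.2307, 0.0024])]
tape [(0.87, [0.4786, 0.1038, -0.0])]
jar [(0.87, [0.6948, 0.3561, -0.0007]), (0.46, [0.4566, -0.3325, 0.0005])]
fitting [(0.5, [0.6805, -0.3959, 0.0013])]
```

View pics/scene0.png

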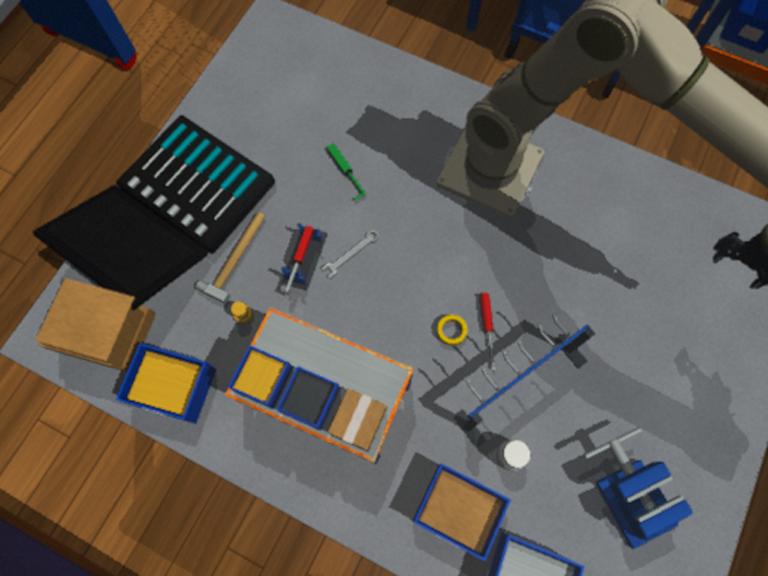

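View pics/top0.png

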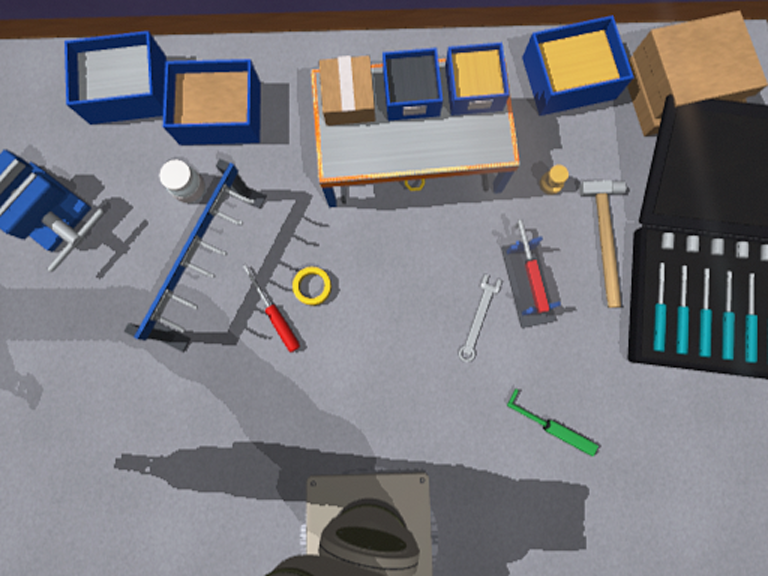

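Candidates for the pull hook (top0.png, pixels at 1.5x scale):
- red grip lying in the dark rest with blue forks, (535,275): this matches the description, so I choose it
- green look-alike, (555,425)
- red screwdriver, (278,320)

I'll check the choice in a close crop and fit the shelf's yaw from the corner pixels.

```bash
cat >> h.py <<'E'
def ray(p,u,v,z):
    d=np.array([(u-p["cx"])/p["fx"],(v-p["cy"])/p["fy"],1.]); d=p["T"][:3,:3]@d; c=p["T"][:3,3]
    return c+d*(z-c[2])/d[2]
def goal(xyz,yaw,T=None,tilt=0,off=0.155):
    """shift/turn (tool axes) to bring point `off` ahead of the TCP to xyz; yaw(deg)=heading of tool x, z down; tilt about tool y"""
    T=tcp() if T is None else T
    G=np.eye(4); a=np.radians(yaw); c,s=np.cos(a),np.sin(a)
    G[:3,:3]=np.array([[c,s,0],[s,-c,0],[0,0,-1]])@R.from_euler("y",tilt,degrees=True).as_matrix()
    G[:3,3]=np.array(xyz)-G[:3,2]*off
    D=np.linalg.inv(T)@G
    print("row",np.round(R.from_matrix(D[:3,:3]).as_rotvec(),4).tolist(),np.round(D[:3,3],4).tolist(),"r",round(float(np.hypot(*G[:2,3])),3)); return G
E
python3 - <<'E'
from h import *
p=shot("top"); save(p,"hook0.png",(315,130,420,310),3.2)
s=1.5
a=ray(p,322/s,186/s,.165);b=ray(p,518/s,162/s,.165);print("front corners",a,b,np.degrees(np.arctan2(*(a-b)[[0,1]])))
for u,v in((315,72),(508,48)): print(ray(p,u/s,v/s,.165))
G=goal([.48,.12,.25],90); G2=goal([.44,-.3,.2],12,T=G)
E
```

```text
front corners [0.63326279 0.06235759 0.165     ] [ 0.66861358 -0.28890763  0.165     ] -5.746809828042117
[0.85408999 0.07405097 0.165     ]
[ 0.89267921 -0.28543884  0.165     ]
row [0.0001, -0.0001, 1.34] [-0.4398, -0.3984, -0.0003] r 0.495
row [0.0, 0.0, 1.3614] [-0.42, -0.04, 0.05] r 0.533
```

View pics/hook0.png

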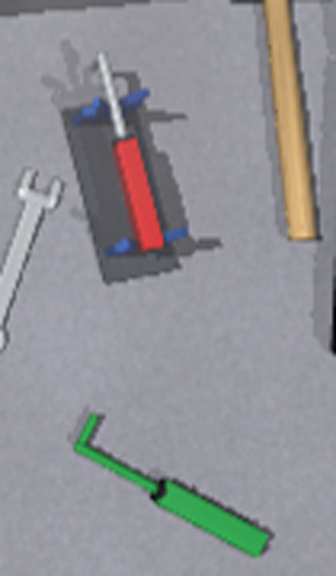

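The crop shows the red grip with its steel rod lying in the blue forks (red centre at crop (140,195)). The green one lies on the table at crop (215,515). I'll move over the rest.

Call:
move_arm --plan '[0, 0, 1.34, -0.44, -0.4, 0, 0.0854, 0, 0, 1.34, -0.44, -0.4, 0, 0.0854, 0, 0, 1.34, -0.44, -0.4, 0, 0.0854, 0, 0, 1.34, -0.44, -0.4, 0, 0.0854, 0, 0, 1.34, -0.44, -0.4, 0, 0.0854, 0, 0, 1.34, -0.44, -0.4, 0, 0.0854, 0, 0, 1.34, -0.44, -0.4, 0, 0.0854, 0, 0, 1.34, -0.44, -0.4, 0, 0.0854, 0, 0, 1.34, -0.44, -0.4, 0, 0.0854, 0, 0, 1.34, -0.44, -0.4, 0, 0.0854]'

```text
clock: 3.0
position: [0.481, 0.115, 0.4051]
ee_rot: [0.708, 0.706, 0.0, 0.0]
ft_force: [0.3, 1.3, 0.3]
grip_width: 1.001
grasp_force: 0.0
```

Call:
move_arm --plan '[0, 0, 1.36, -0.42, -0.04, 0.05, 0.0854, 0, 0, 1.36, -0.42, -0.04, 0.05, 0.0854, 0, 0, 1.36, -0.42, -0.04, 0.05, 0.0854, 0, 0, 1.36, -0.42, -0.04, 0.05, 0.0854, 0, 0, 1.36, -0.42, -0.04, 0.05, 0.0854, 0, 0, 1.36, -0.42, -0.04, 0.05, 0.0854, 0, 0, 1.36, -0.42, -0.04, 0.05, 0.0854, 0, 0, 1.36, -0.42, -0.04, 0.05, 0.0854, 0, 0, 1.36, -0.42, -0.04, 0.05, 0.0854, 0, 0, 1.36, -0.42, -0.04, 0.05, 0.0854]'

```text
clock: 4.25
position: [0.4401, -0.3009, 0.3548]
ee_rot: [0.994, 0.106, 0.0, -0.0]
ft_force: [0.1, 0.5, 0.4]
grip_width: 1.0
grasp_force: 0.0
```

```bash
cat > scan.py <<'E'
from h import *
import sys
o=manip.get_obs(); print("t",round(o["clock"],1),"F",np.round(o["ft_force"],1),"g",round(o["grip_width"],3),"q",np.round(o["joint_pos"],2))
T=tcp(); print("tcp",np.round(T[:3,3],4),"x",np.round(T[:3,0],4),"z",np.round(T[:3,2],4))
for n in sys.argv[2].split(","):
    p=shot(n)
    if sys.argv[1]!="-": save(p,sys.argv[1]+n+".png")
    for l in sys.argv[3:]: print(n,l,pts(p,l))
E
python3 scan.py s1 wrist riser tray_eye pullhook hook_tip rest; python3 scan.py - wrist pullhook hook_tip rest riser
```

```text
t 4.2 F [0.1 0.5 0.4] g 1.0 q [-0.32  0.23  0.96  1.81 -0.2   1.21 -0.66]
tcp [ 0.4401 -0.3009  0.3548] x [9.773e-01 2.118e-01 6.000e-04] z [ 4.e-04  5.e-04 -1.e+00]
wrist riser []
wrist tray_eye []
wrist pullhook [(0.93, [0.4555, -0.3292, 0.0617])]
wrist hook_tip [(0.68, [0.5844, -0.3126, 0.0213]), (0.48, [0.2655, -0.2968, 0.0132])]
wrist rest [(0.68, [0.4599, -0.3306, -0.001])]
t 4.5 F [-0.5 -0.5  0.6] g 0.998 q [-0.32  0.23  0.96  1.81 -0.2   1.21 -0.66]
tcp [ 0.4399 -0.3013  0.3548] x [9.777e-01 2.102e-01 5.000e-04] z [ 4.e-04  3.e-04 -1.e+00]
wrist pullhook []
wrist hook_tip [(0.93, [0.5855, -0.3121, 0.0225]), (0.57, [0.267, -0.2915, 0.0104])]
wrist rest [(0.8, [0.4601, -0.3323, 0.0002]), (0.39, [0.5489, -0.4939, 0.0021])]
wrist riser []
```

View pics/s1wrist.png

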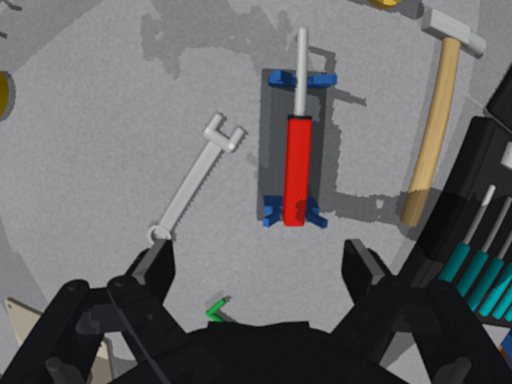

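The red grip spans pixels (294,224) to (300,117), with the rod running up to (303,30). I'll fit its axis from the red pixels projected to the grip-top plane.

```bash
cat >> h.py <<'E'
def rayw(p,uv,z):
    uv=np.atleast_2d(uv).astype(float); x=(uv[:,0]-p["cx"])/p["fx"]; y=(uv[:,1]-p["cy"])/p["fy"]; r=np.hypot(x,y)+1e-9
    d=np.c_[x/r*np.sin(r),y/r*np.sin(r),np.cos(r)]@p["T"][:3,:3].T; c=p["T"][:3,3]
    return c+d*((z-c[2])/d[:,2])[:,None]
def redgrip(p,z,box=None):
    c=p["color"].astype(int); m=((c[...,0]>130)&(c[...,1]<60)&(c[...,2]<60)).astype(np.uint8)
    n,l,s,_=cv2.connectedComponentsWithStats(m); k=1+np.argmax(s[1:,4]); v,u=np.nonzero(l==k)
    P=rayw(p,np.c_[u,v],z); r=cv2.minAreaRect((P[:,:2]*1000).astype(np.float32)); return r,s[k]
E
python3 - <<'E'
from h import *
p=shot("wrist")
print(redgrip(p,.07))
hy=12
for l in("pullhook","rest","hook_tip"): print(l,pts(p,l))
P=rayw(p,[(294,224),(300,117),(302.5,60),(303.5,35)],.07); print(P)
E
```

```text
(((458.87152099609375, -331.4543151855469), (96.85321044921875, 20.214618682861328), 10.395837783813477), array([ 283,  118,   28,  107, 2357], dtype=int32))
pullhook []
rest [(0.94, [0.4567, -0.3334, -0.0018])]
hook_tip [(0.9, [0.5849, -0.3124, 0.0234]), (0.49, [0.2672, -0.2899, 0.01])]
[[ 0.41168617 -0.3416636   0.07      ]
 [ 0.50777549 -0.32343594  0.07      ]
 [ 0.55644905 -0.31479368  0.07      ]
 [ 0.5785673  -0.31105142  0.07      ]]
```

```bash
python3 - <<'E'
from h import *
G=goal([.4836,-.3277,.10],10); goal([.4836,-.3277,.054],10,T=G)
E
```

```text
row [-0.0001, -0.0, 0.0363] [0.0374, 0.0347, 0.0997] r 0.584
row [0.0, 0.0, -0.0] [0.0, 0.0, 0.046] r 0.584
```

Call:
move_arm --plan '[0, 0, 0.036, 0.0374, 0.0347, 0.03, 0.05, 0, 0, 0.036, 0.0374, 0.0347, 0.06, 0.05, 0, 0, 0.036, 0.0374, 0.0347, 0.0997, 0.05, 0, 0, 0.036, 0.0374, 0.0347, 0.0997, 0.05, 0, 0, 0.036, 0.0374, 0.0347, 0.0997, 0.05, 0, 0, 0.036, 0.0374, 0.0347, 0.0997, 0.05]' --squeeze 60

```text
clock: 5.75
position: [0.4841, -0.328, 0.2568]
ee_rot: [0.996, 0.087, 0.001, 0.0]
ft_force: [0.6, 0.3, 0.6]
grip_width: 0.583
grasp_force: 0.0
```

```bash
python3 - <<'E'
from h import *
o=manip.get_obs();print(o["grip_width"])
p=shot("wrist");print(redgrip(p,.07),pts(p,"rest"),pts(p,"riser"),pts(p,"tray_eye"))
goal([.4836,-.3277,.054],10)
E
```

```text
0.5828237588372925
(((461.2868347167969, -331.8567810058594), (94.28768920898438, 19.190752029418945), 10.447145462036133), array([ 241,  194,   34,  132, 4021], dtype=int32)) [] [] []
row [0.0002, -0.0012, 0.0004] [-0.0003, -0.0001, 0.0467] r 0.584
```

Call:
move_arm --plan '[0, 0, 0, 0, 0, 0.025, 0.05, 0, 0, 0, 0, 0, 0.0465, 0.05, 0, 0, 0, 0, 0, 0.0465, 0.05, 0, 0, 0, 0, 0, 0.0465, 0.012, 0, 0, 0, 0, 0, 0.0465, 0.012, 0, 0, 0, 0, 0, 0.0465, 0.012, 0, 0, 0, 0, 0, 0.0465, 0.012]' --squeeze 60

```text
clock: 6.82
position: [0.4839, -0.328, 0.2093]
ee_rot: [0.996, 0.087, 0.001, 0.0]
ft_force: [-0.7, 0.2, 6.7]
grip_width: 0.219
grasp_force: 59.0
```

Call:
move_arm --plan '[0, 0, 0, 0, 0, -0.03, 0.012, 0, 0, 0, 0, 0, -0.06, 0.012, 0, 0, 0, 0, 0, -0.09, 0.012, 0, 0, 0, 0, 0, -0.09, 0.012, 0, 0, 0, 0, 0, -0.09, 0.012]'

```text
clock: 7.45
position: [0.4835, -0.3273, 0.2976]
ee_rot: [0.996, 0.087, -0.0, -0.0]
ft_force: [-0.0, -0.1, -1.4]
grip_width: 0.227
grasp_force: 58.9
```

```bash
python3 - <<'E'
from h import *
o=manip.get_obs();print(o["grip_width"],o["ft_force"])
T=tcp(); print(T.round(4))
p=shot("wrist"); save(p,"lift.png"); Ti=np.linalg.inv(T)
print(redgrip(p,T[2,3]-.1513+.012))
for l in("hook_tip","pullhook"): print(l,[(c,x,np.round(Ti@np.append(x,1),4)) for c,x in pts(p,l)])
for l in("riser","tray_eye"): print(l,pts(p,l))
q=shot("top"); 
for l in("hook_tip","riser","tray_eye"): print(l,pts(q,l))
E
```

```text
0.22664432015339114 [-0.03079615 -0.13374487 -1.44821044]
[[ 9.847e-01  1.742e-01 -8.000e-04  4.835e-01]
 [ 1.742e-01 -9.847e-01  9.000e-04 -3.273e-01]
 [-6.000e-04 -1.000e-03 -1.000e+00  2.976e-01]
 [ 0.000e+00  0.000e+00  0.000e+00  1.000e+00]]
(((482.00274658203125, -326.6944580078125), (52.47323989868164, 18.4050350189209), 10.730722427368164), array([ 234,  226,   46,  100, 3444], dtype=int32))
hook_tip [(0.84, [0.5855, -0.3111, 0.1102], array([0.1034, 0.002 , 0.1873, 1.    ]))]
pullhook [(0.94, [0.4552, -0.3245, 0.1528], array([-0.0273, -0.0075,  0.1448,  1.    ]))]
riser []
tray_eye []
hook_tip [(0.79, [0.2707, -0.2913, 0.0099]), (0.41, [0.5888, -0.3075, 0.106])]
riser [(0.95, [0.654, -0.1133, 0.0025])]
tray_eye [(0.61, [0.6861, -0.1083, 0.0346])]
```

View pics/lift.png

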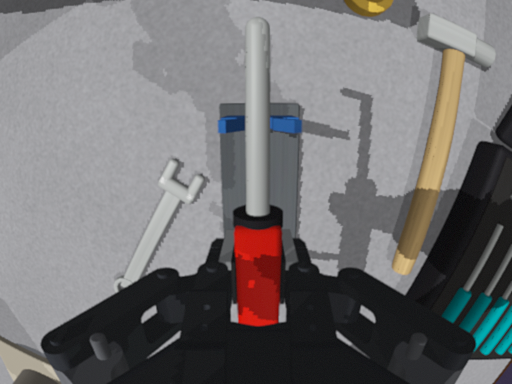

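```bash
python3 - <<'E'
from h import *
goal([.40,-.139,.30],5.7,off=0)
E
```

```text
row [-0.0002, 0.0003, 0.0752] [-0.0495, -0.2004, -0.0017] r 0.423
```

Call:
move_arm --plan '[0, 0, 0.075, -0.0495, -0.2, 0, 0.012, 0, 0, 0.075, -0.0495, -0.2, 0, 0.012, 0, 0, 0.075, -0.0495, -0.2, 0, 0.012, 0, 0, 0.075, -0.0495, -0.2, 0, 0.012, 0, 0, 0.075, -0.0495, -0.2, 0, 0.012, 0, 0, 0.075, -0.0495, -0.2, 0, 0.012, 0, 0, 0.075, -0.0495, -0.2, 0, 0.012]'

```text
clock: 8.78
position: [0.4003, -0.1404, 0.2985]
ee_rot: [0.999, 0.049, -0.0, 0.001]
ft_force: [0.1, -0.2, -2.4]
grip_width: 0.225
grasp_force: 59.5
```

```bash
python3 scan.py s2 wrist riser tray_eye hook_tip; python3 scan.py - wrist,top riser tray_eye hook_tip
```

```text
t 8.8 F [ 0.1 -0.2 -2.4] g 0.225 q [-0.78 -0.11  0.99  2.13  0.11  1.07 -1.32]
tcp [ 0.4003 -0.1404  0.2985] x [ 9.952e-01  9.750e-02 -3.000e-04] z [-2.e-04 -1.e-03 -1.e+00]
wrist riser []
wrist tray_eye [(0.43, [0.4027, -0.2266, -0.003]), (0.42, [0.4567, -0.3331, 0.0012])]
wrist hook_tip [(0.35, [0.2668, -0.2917, 0.0129])]
t 9.0 F [ 0.2  0.2 -2. ] g 0.225 q [-0.78 -0.11  0.99  2.13  0.11  1.07 -1.32]
tcp [ 0.4001 -0.1399  0.2984] x [ 9.952e-01  9.830e-02 -7.000e-04] z [-6.e-04 -8.e-04 -1.e+00]
wrist riser []
wrist tray_eye []
wrist hook_tip [(0.52, [0.2658, -0.2904, 0.0102])]
top riser [(0.83, [0.6543, -0.1123, 0.0017])]
top tray_eye [(0.52, [0.6893, -0.1067, 0.0333])]
top hook_tip [(0.55, [0.2727, -0.2941, 0.0083])]
```

View pics/s2wrist.png

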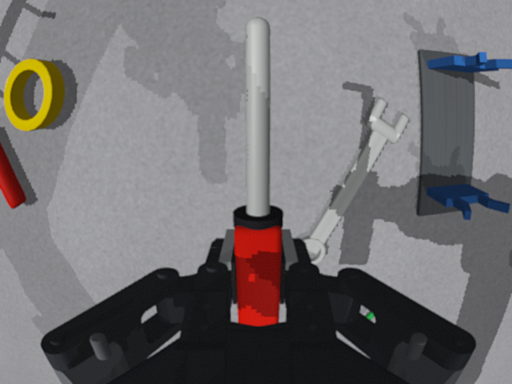

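```bash
python3 - <<'E'
from h import *
goal([.43,-.1346,.24],5.7,off=0);goal([.584,-.119,.24],5.7,off=0)
E
```

```text
row [-0.0001, 0.0, 0.0004] [0.0302, -0.0018, 0.0585] r 0.451
row [-0.0001, 0.0, 0.0004] [0.185, -0.0019, 0.0585] r 0.596
```

Call:
move_arm --plan '[0, 0, 0, 0.03, -0.002, 0.03, 0.012, 0, 0, 0, 0.03, -0.002, 0.0585, 0.012, 0, 0, 0, 0.07, -0.002, 0.0585, 0.012, 0, 0, 0, 0.11, -0.002, 0.0585, 0.012, 0, 0, 0, 0.15, -0.002, 0.0585, 0.012, 0, 0, 0, 0.185, -0.002, 0.0585, 0.012, 0, 0, 0, 0.185, -0.002, 0.0585, 0.012, 0, 0, 0, 0.185, -0.002, 0.0585, 0.012]'

```text
clock: 10.38
position: [0.5835, -0.1191, 0.2396]
ee_rot: [0.999, 0.05, -0.001, 0.0]
ft_force: [-0.6, -0.2, -2.5]
grip_width: 0.225
grasp_force: 59.4
```

```bash
python3 scan.py - top tray_eye riser hook_tip; python3 - <<'E'
from h import *
p=shot("top"); save(p,"eye.png",(200,80,360,160),4)
T=tcp()
def pr(x):
    c=np.linalg.inv(p["T"])@np.append(x,1); return np.round([p["cx"]+p["fx"]*c[0]/c[2]-200,p["cy"]+p["fy"]*c[1]/c[2]-80],1)*4
print("tip expected",(T@[.105,0,.1853,1])[:3], pr((T@[.105,0,.1853,1])[:3]),"eye",pr([.6885,-.1088,.03]))
E
```

```text
t 10.4 F [-0.6 -0.2 -2.5] g 0.225 q [-0.56  0.56  0.88  1.76 -0.49  1.06 -0.97]
tcp [ 0.5835 -0.1191  0.2396] x [ 0.995   0.0994 -0.0011] z [-1.e-03 -3.e-04 -1.e+00]
top tray_eye []
top riser []
top hook_tip [(0.69, [0.269, -0.2917, 0.0097])]
tip expected [ 0.68807577 -0.10838128  0.0548658 ] [304.8 149.2] eye [304.  160.4]
```

View pics/eye.png

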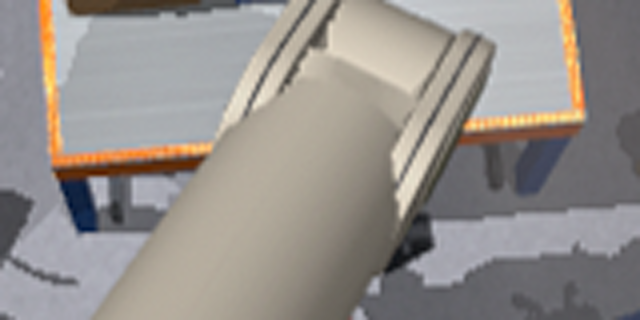

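The arm hides the ring here (it should be near crop (304,160)). I'll lower the hook slowly and watch the force.

Call:
move_arm --plan '[0, 0, 0, 0.0008, 0, 0.012, 0.012, 0, 0, 0, 0.0008, 0, 0.02, 0.012, 0, 0, 0, 0.0008, 0, 0.028, 0.012, 0, 0, 0, 0.0008, 0, 0.028, 0.012]'

```text
clock: 11.12
position: [0.5845, -0.1188, 0.2111]
ee_rot: [0.999, 0.05, -0.001, -0.0]
ft_force: [0.2, -0.2, -1.7]
grip_width: 0.225
grasp_force: 59.4
```

Call:
move_arm --plan '[0, 0, 0, 0, 0, 0.007, 0.012, 0, 0, 0, 0, 0, 0.013, 0.012, 0, 0, 0, 0, 0, 0.013, 0.012, 0, 0, 0, -0.01, 0, 0.013, 0.012, 0, 0, 0, -0.02, 0, 0.013, 0.012, 0, 0, 0, -0.03, 0, 0.013, 0.012, 0, 0, 0, -0.04, 0, 0.013, 0.012, 0, 0, 0, -0.05, 0, 0.013, 0.012]'

```text
clock: 12.12
position: [0.5344, -0.1237, 0.1991]
ee_rot: [0.999, 0.05, 0.0, -0.0]
ft_force: [3.1, 0.9, -2.3]
grip_width: 0.231
grasp_force: 59.5
```

Call:
move_arm --plan '[0, 0, 0, -0.01, 0, 0, 0.012, 0, 0, 0, -0.021, 0, 0, 0.012, 0, 0, 0, -0.032, 0, 0, 0.012, 0, 0, 0, -0.043, 0, 0, 0.012, 0, 0, 0, -0.054, 0, 0, 0.012, 0, 0, 0, -0.065, 0, 0, 0.012, 0, 0, 0, -0.076, 0, 0, 0.012, 0, 0, 0, -0.087, 0, 0, 0.012, 0, 0, 0, -0.098, 0, 0, 0.012, 0, 0, 0, -0.109, 0, 0, 0.012, 0, 0, 0, -0.12, 0, 0, 0.012, 0, 0, 0, -0.128, 0, 0, 0.012]'

```text
clock: 13.62
position: [0.4068, -0.1363, 0.1988]
ee_rot: [0.999, 0.05, -0.0, -0.0]
ft_force: [2.0, 5.6, -1.1]
grip_width: 0.223
grasp_force: 59.7
```

```bash
python3 scan.py pull top,wrist tray_eye riser pail bail hook_tip
```

```text
t 13.6 F [ 2.   5.6 -1.1] g 0.223 q [-0.75  0.25  1.06  2.21 -0.29  0.83 -0.97]
tcp [ 0.4068 -0.1363  0.1988] x [ 9.950e-01  1.002e-01 -4.000e-04] z [-5.e-04  9.e-04 -1.e+00]
top tray_eye [(0.66, [0.5242, -0.1195, 0.0346])]
top riser [(0.9, [0.6546, -0.1149, 0.0008])]
top pail [(0.93, [0.5899, -0.1128, 0.0122]), (0.75, [0.5886, -0.0348, 0.0106]), (0.65, [0.597, -0.2005, 0.0065])]
top bail [(0.96, [0.5916, -0.1187, 0.1063]), (0.77, [0.5991, -0.2002, 0.1123]), (0.55, [0.5899, -0.0328, 0.1101])]
top hook_tip [(0.68, [0.2719, -0.2934, 0.0114])]
wrist tray_eye []
wrist riser [(0.61, [0.3806, -0.1356, 0.0517])]
wrist pail []
wrist bail []
wrist hook_tip [(0.6, [0.5095, -0.1293, 0.0094])]
```

View pics/pulltop.png

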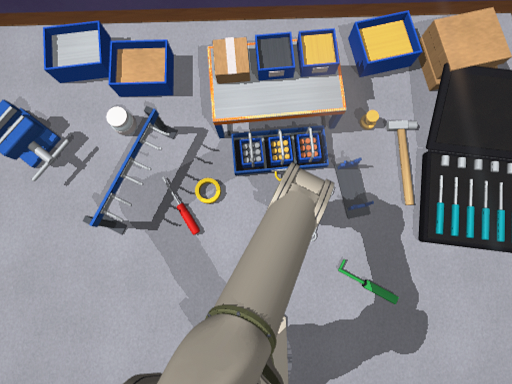

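Tray out with three pails: steel (251,150), brass (280,147) and copper (309,145). The side force suggests the shelf yaw is nearer 4°, so I'll correct sideways and finish the pull carefully.

Call:
move_arm --plan '[0, 0, 0, -0.003, -0.003, 0, 0.012, 0, 0, 0, -0.006, -0.005, 0, 0.012, 0, 0, 0, -0.009, -0.006, 0, 0.012, 0, 0, 0, -0.009, -0.006, 0, 0.012]' --squeeze 40

```text
clock: 14.72
position: [0.3978, -0.1313, 0.1989]
ee_rot: [0.999, 0.05, -0.0, -0.0]
ft_force: [1.0, 0.4, -1.4]
grip_width: 0.218
grasp_force: 59.5
```

Call:
move_arm --plan '[0, 0, 0, -0.0015, 0, 0, 0.012, 0, 0, 0, -0.003, 0, 0, 0.012, 0, 0, 0, -0.003, 0, 0, 0.012]'

```text
clock: 15.1
position: [0.395, -0.1318, 0.1989]
ee_rot: [0.999, 0.05, -0.0, -0.0]
ft_force: [0.8, 0.0, -1.1]
grip_width: 0.223
grasp_force: 59.5
```

```bash
python3 scan.py - top tray_eye riser ;python3 scan.py - top tray_eye riser
```

```text
t 15.1 F [ 0.8  0.  -1.1] g 0.223 q [-0.79  0.2   1.09  2.24 -0.25  0.82 -1.02]
tcp [ 0.395  -0.1318  0.1989] x [ 9.95e-01  9.96e-02 -2.00e-04] z [-3.e-04  2.e-04 -1.e+00]
top tray_eye [(0.94, [0.5055, -0.1185, 0.0309]), (0.52, [0.444, 0.1889, -0.0007])]
top riser []
t 15.2 F [ 0.7 -0.2 -1.6] g 0.226 q [-0.79  0.2   1.09  2.24 -0.25  0.82 -1.02]
tcp [ 0.395  -0.1318  0.1989] x [ 9.95e-01  9.96e-02 -3.00e-04] z [-3.e-04  1.e-04 -1.e+00]
top tray_eye [(0.56, [0.51, -0.1192, 0.0325]), (0.41, [0.5049, 0.2633, 0.1535])]
top riser [(0.62, [0.6517, -0.1138, -0.0023])]
```

Call:
move_arm --plan '[0, 0, 0, -0.0015, 0, 0, 0.012, 0, 0, 0, -0.003, 0, 0, 0.012]'

```text
clock: 15.65
position: [0.393, -0.132, 0.1993]
ee_rot: [0.999, 0.05, 0.001, 0.0]
ft_force: [10.5, 0.8, -7.6]
grip_width: 0.225
grasp_force: 58.8
```

Call:
move_arm --plan '[0, 0, 0, -0.0015, 0, 0, 0.012, 0, 0, 0, -0.003, 0, 0, 0.012]'

```text
clock: 15.9
position: [0.3919, -0.1319, 0.2001]
ee_rot: [0.999, 0.051, 0.004, 0.001]
ft_force: [22.1, 3.6, -12.3]
grip_width: 0.225
grasp_force: 57.9
```

The force rises at the stop, so the tray is fully out. I'll ease forward to unhook, lift clear, and carry the hook back to the rest.

Call:
move_arm --plan '[0, 0, 0, 0.005, 0, 0, 0.012, 0, 0, 0, 0.011, 0, 0, 0.012, 0, 0, 0, 0.011, 0, -0.001, 0.012, 0, 0, 0, 0.011, 0, -0.02, 0.012, 0, 0, 0, 0.011, 0, -0.05, 0.012, 0, 0, 0, 0.011, 0, -0.09, 0.012, 0, 0, 0, 0.011, 0, -0.13, 0.012, 0, 0, 0, 0.011, 0, -0.13, 0.012, 0, 0, 0, 0.011, 0, -0.13, 0.012]'

```text
clock: 17.02
position: [0.3996, -0.1315, 0.3281]
ee_rot: [0.999, 0.05, -0.001, -0.0]
ft_force: [-0.5, 0.8, -2.2]
grip_width: 0.227
grasp_force: 59.6
```

```bash
python3 - <<'E'
from h import *
G=goal([.4839,-.328,.33],10,off=0); goal([.4839,-.328,.2093],10,off=0,T=G)
q=shot("top"); p=shot("wrist")
for l in("tray_eye","riser","pail","bail"): print(l,pts(q,l))
T=tcp();Ti=np.linalg.inv(T);print(T[:3,3])
for l in("hook_tip","pullhook"): print(l,[(c,x,np.round(Ti@np.append(x,1),4)) for c,x in pts(p,l)])
E
```

```text
row [-0.0007, 0.0011, -0.0752] [0.0644, 0.2039, -0.0021] r 0.585
row [0.0, 0.0, -0.0] [0.0, 0.0, 0.1207] r 0.585
tray_eye [(0.87, [0.5123, -0.1184, 0.0315])]
riser [(0.93, [0.6494, -0.115, -0.0007])]
pail [(0.94, [0.5762, -0.0329, 0.0105]), (0.64, [0.5798, -0.1157, 0.0103])]
bail [(0.92, [0.58, -0.1188, 0.1086]), (0.77, [0.572, -0.0306, 0.1097]), (0.72, [0.5867, -0.1987, 0.1099])]
[ 0.39991746 -0.13129449  0.32836383]
hook_tip [(0.69, [0.503, -0.1225, 0.1398], array([0.1038, 0.0013, 0.1884, 1.    ]))]
pullhook [(0.9, [0.3729, -0.1304, 0.1827], array([-0.0266, -0.0037,  0.1457,  1.    ]))]
```

Call:
move_arm --plan '[0, 0, -0.075, 0.0644, 0.204, -0.002, 0.012, 0, 0, -0.075, 0.0644, 0.204, -0.002, 0.012, 0, 0, -0.075, 0.0644, 0.204, -0.002, 0.012, 0, 0, -0.075, 0.0644, 0.204, -0.002, 0.012, 0, 0, -0.075, 0.0644, 0.204, -0.002, 0.012, 0, 0, -0.075, 0.0644, 0.204, -0.002, 0.012, 0, 0, -0.075, 0.0644, 0.204, -0.002, 0.012]'

```text
clock: 18.3
position: [0.4844, -0.3277, 0.3304]
ee_rot: [0.996, 0.087, -0.001, -0.0]
ft_force: [-0.2, 0.5, -2.1]
grip_width: 0.228
grasp_force: 59.3
```

```bash
python3 - <<'E'
from h import *
goal([.4839,-.328,.2093],10,off=0)
p=shot("wrist"); 
for l in("rest","hook_tip"): print(l,pts(p,l))
E
```

```text
row [-0.0005, 0.0012, -0.0001] [-0.0004, 0.0002, 0.1211] r 0.585
rest [(0.95, [0.4579, -0.3327, -0.0005])]
hook_tip []
```

Call:
move_arm --plan '[0, 0, 0, 0, 0, 0.04, 0.012, 0, 0, 0, 0, 0, 0.075, 0.012, 0, 0, 0, 0, 0, 0.095, 0.012, 0, 0, 0, 0, 0, 0.11, 0.012, 0, 0, 0, 0, 0, 0.119, 0.012, 0, 0, 0, 0, 0, 0.119, 0.012]'

```text
clock: 19.2
position: [0.4846, -0.3279, 0.212]
ee_rot: [0.996, 0.087, 0.0, -0.0]
ft_force: [0.3, -0.5, -2.1]
grip_width: 0.224
grasp_force: 59.5
```

Call:
move_arm --plan '[0, 0, 0, 0, 0, 0.0025, 0.012, 0, 0, 0, 0, 0, 0.0025, 0.012, 0, 0, 0, 0, 0, 0.0025, 0.05, 0, 0, 0, 0, 0, 0.0025, 0.05, 0, 0, 0, 0, 0, 0.0025, 0.05, 0, 0, 0, 0, 0, 0.0025, 0.05]'

```text
clock: 19.95
position: [0.4845, -0.3279, 0.2095]
ee_rot: [0.996, 0.087, 0.0, -0.0]
ft_force: [-0.4, 0.2, -0.5]
grip_width: 0.586
grasp_force: 0.0
```

Call:
move_arm --plan '[0, 0, 0, 0, 0, -0.03, 0.05, 0, 0, 0, 0, 0, -0.07, 0.05, 0, 0, 0, 0, 0, -0.12, 0.05, 0, 0, 0, 0, 0, -0.17, 0.05, 0, 0, 0, 0, 0, -0.17, 0.05, 0, 0, 0, 0, 0, -0.17, 0.05]'

```text
clock: 20.7
position: [0.4844, -0.3276, 0.3788]
ee_rot: [0.996, 0.087, -0.0, -0.0]
ft_force: [0.3, 0.1, 0.3]
grip_width: 0.589
grasp_force: 0.0
```

```bash
python3 - <<'E'
from h import *
p=shot("wrist"); save(p,"rest1.png")
print(redgrip(p,.07))
for l in("rest","pullhook","hook_tip"): print(l,pts(p,l))
q=shot("top");s=shot("scene")
for c in(q,s):
  for l in("pail","bail"): print(l,pts(c,l))
print(np.array(manip.get_obs()["position"]))
# view pose over tray for pails, tool x ~180deg
G=goal([.46,-.0,.42],100,off=0); goal([.50,-.10,.40],184,T=G,off=0)
E
```

```text
(((459.8736877441406, -332.1573791503906), (96.97607421875, 19.406370162963867), 10.01915168762207), array([ 249,  156,   20,   93, 1797], dtype=int32))
rest [(0.65, [0.4576, -0.3341, 0.001])]
pullhook [(0.97, [0.4574, -0.3271, 0.0623])]
hook_tip [(0.82, [0.5861, -0.3121, 0.0213]), (0.57, [0.2668, -0.2905, 0.0151])]
pail [(0.89, [0.5846, -0.2005, 0.0098]), (0.7, [0.5746, -0.032, 0.0103]), (0.59, [0.5818, -0.116, 0.0106])]
bail [(0.89, [0.574, -0.0328, 0.1117]), (0.63, [0.5881, -0.2017, 0.1153]), (0.61, [0.5826, -0.118, 0.1101])]
pail [(0.84, [0.5775, -0.1158, 0.0111]), (0.71, [0.5842, -0.2015, 0.0104]), (0.61, [0.5754, -0.0287, 0.0131])]
bail [(0.86, [0.5904, -0.1991, 0.1141]), (0.77, [0.5738, -0.0313, 0.1145]), (0.65, [0.5811, -0.1151, 0.1078]), (0.57, [0.5486, -0.4892, -0.0002])]
[ 0.48448009 -0.3278866   0.37927173]
row [-0.0004, 0.0001, -1.5706] [0.0329, -0.3272, -0.0407] r 0.46
row [0.0, 0.0, -1.4661] [-0.1054, 0.022, 0.02] r 0.51
```

View pics/rest1.png

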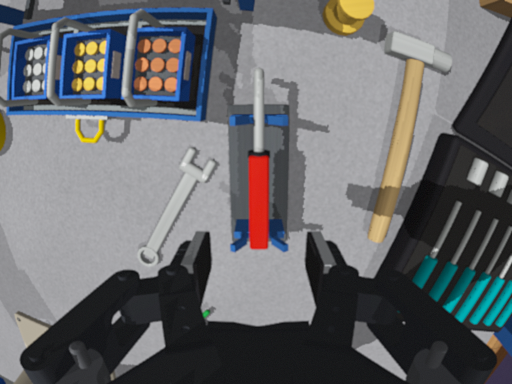

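The hook is back in its rest: grip at (259,200), same pose as found within 1 mm. The tray with its pails shows at upper left. Next I'll view the rail from above, then the pails.

```bash
python3 - <<'E'
from h import *
G=goal([.57,.15,.46],152,off=0); goal([.67,-.10,.46],184,T=G,off=0)
E
```

```text
row [-0.0004, -0.0001, -2.4781] [0.1673, -0.4558, -0.0807] r 0.589
row [0.0, 0.0, -0.5585] [-0.2057, -0.1738, 0.0] r 0.677
```

Call:
move_arm --plan '[0, 0, -2.478, 0.167, -0.456, -0.08, 0.04, 0, 0, -2.478, 0.167, -0.456, -0.08, 0.04, 0, 0, -2.478, 0.167, -0.456, -0.08, 0.04, 0, 0, -2.478, 0.167, -0.456, -0.08, 0.04, 0, 0, -2.478, 0.167, -0.456, -0.08, 0.04, 0, 0, -2.478, 0.167, -0.456, -0.08, 0.04, 0, 0, -2.478, 0.167, -0.456, -0.08, 0.04, 0, 0, -2.478, 0.167, -0.456, -0.08, 0.04, 0, 0, -2.478, 0.167, -0.456, -0.08, 0.04, 0, 0, -2.478, 0.167, -0.456, -0.08, 0.04, 0, 0, -2.478, 0.167, -0.456, -0.08, 0.04, 0, 0, -2.478, 0.167, -0.456, -0.08, 0.04]'

```text
clock: 22.7
position: [0.5697, 0.1501, 0.4594]
ee_rot: [0.348, 0.938, -0.0, -0.0]
ft_force: [-0.6, 1.0, 0.8]
grip_width: 0.463
grasp_force: 0.0
```

```bash
python3 - <<'E'
from h import *
o=manip.get_obs(); print(o["clock"],np.round(o["joint_pos"],2))
goal([.57,.15,.46],152,off=0); 
E
```

```text
22.7 [-0.91  0.26  0.71  1.51 -0.17  1.44  0.66]
row [-0.0001, -0.0, -0.2221] [-0.0003, 0.0001, -0.0006] r 0.589
```

```bash
python3 - <<'E'
from h import *
p=shot("wrist"); save(p,"rail.png")
for i in range(3):
    if i: p=shot("wrist")
    for l in("rail","seat"): print(l,pts(p,l))
q=shot("top");s=shot("scene")
for c in(q,s):
  for l in("rail","seat"): print(l,pts(c,l))
E
```

```text
rail [(0.71, [0.5245, 0.3007, 0.0018])]
seat [(0.6, [0.5944, 0.2121, 0.157])]
rail [(0.92, [0.5243, 0.301, -0.0003])]
seat [(0.79, [0.5921, 0.2153, 0.1552])]
rail [(0.95, [0.5235, 0.3027, -0.0003])]
seat [(0.88, [0.5942, 0.2104, 0.1539])]
rail []
seat []
rail [(0.95, [0.5268, 0.3033, 0.0011])]
seat [(0.91, [0.5066, 0.263, 0.1557]), (0.7, [0.4153, 0.3118, 0.1571]), (0.59, [0.5981, 0.2074, 0.16])]
```

View pics/rail.png

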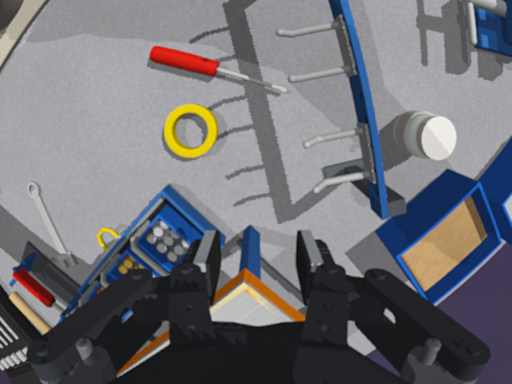

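Two hooks are visible: prong tips at (309,142)/(319,187) on the -y end hook, and (282,33)/(294,77) on the middle one. I'll triangulate them at tip height.

```bash
python3 - <<'E'
from h import *
p=shot("wrist")
P=rayw(p,[(282,33),(294,77),(309,142),(319,187)],.163)[:,:2]; print(P.round(4), np.linalg.norm(np.diff(P,axis=0),axis=1))
y=(P[0]+P[1]-P[2]-P[3])/2; print("pitch",np.linalg.norm(y)); y/=np.linalg.norm(y); x=np.array([y[1],-y[0]]); print("rail yaw",np.degrees(np.arctan2(x[1],x[0])))
for a,b in((0,1),(2,3)): print("seat",(P[a]+P[b])/2+.0165*x, "rail org", (P[a]+P[b])/2+.0625*x)
B=rayw(p,[(335,0),(377,216)],.17)[:,:2]; d=B[0]-B[1]; print("bar edge",B,np.degrees(np.arctan2(d[1],d[0]))-90)
goal([.66,-.11,.46],184,off=0)
E
```

```text
[[0.4788 0.2571]
 [0.5161 0.2386]
 [0.5697 0.2111]
 [0.609  0.1918]] [0.04172361 0.06017449 0.0438404 ]
pitch 0.10295346130446066
rail yaw 63.19920696503318
seat [0.50488625 0.26259266] rail org [0.52562718 0.30365132]
seat [0.5967804  0.21617198] rail org [0.61752134 0.25723064]
bar edge [[0.48450829 0.31457754]
 [0.66940725 0.21895232]] 62.65310031447538
row [0.0001, -0.0, -0.7869] [-0.2391, -0.1368, -0.0005] r 0.669
```

Call:
move_arm --plan '[0, 0, -0.787, -0.239, -0.137, 0, 0.04, 0, 0, -0.787, -0.239, -0.137, 0, 0.04, 0, 0, -0.787, -0.239, -0.137, 0, 0.04, 0, 0, -0.787, -0.239, -0.137, 0, 0.04, 0, 0, -0.787, -0.239, -0.137, 0, 0.04, 0, 0, -0.787, -0.239, -0.137, 0, 0.04, 0, 0, -0.787, -0.239, -0.137, 0, 0.04]'

```text
clock: 24.38
position: [0.6599, -0.1097, 0.4592]
ee_rot: [-0.035, 0.999, 0.0, -0.0]
ft_force: [0.3, 0.6, 0.4]
grip_width: 0.468
grasp_force: 0.0
```

```bash
python3 scan.py pails wrist pail bail tray_eye; python3 scan.py - wrist pail bail tray_eye
```

```text
t 24.4 F [0.3 0.6 0.4] g 0.468 q [-0.36  0.47  0.67  1.27 -0.29  1.5   1.93]
tcp [ 0.6599 -0.1097  0.4592] x [-9.976e-01 -6.960e-02  3.000e-04] z [-3.e-04  5.e-04 -1.e+00]
wrist pail [(0.8, [0.5751, -0.0324, 0.008]), (0.74, [0.5822, -0.2031, 0.0107]), (0.73, [0.5801, -0.111, 0.0098])]
wrist bail [(0.84, [0.5799, -0.1172, 0.1146]), (0.65, [0.5826, -0.2024, 0.1111]), (0.63, [0.681, -0.3939, 0.0023]), (0.6, [0.5763, -0.0346, 0.1137])]
wrist tray_eye [(0.63, [0.5048, -0.1199, 0.0352]), (0.22, [0.4577, -0.3275, 0.0629])]
t 24.6 F [-0.5  0.  -1. ] g 0.471 q [-0.36  0.47  0.67  1.27 -0.29  1.5   1.93]
tcp [ 0.6599 -0.1086  0.4596] x [-9.974e-01 -7.200e-02 -2.000e-04] z [ 2.e-04  7.e-04 -1.e+00]
wrist pail [(0.8, [0.5809, -0.112, 0.0127]), (0.78, [0.5809, -0.2023, 0.0099]), (0.65, [0.5731, -0.0328, 0.0094]), (0.33, [0.5492, -0.4926, 0.0022])]
wrist bail [(0.85, [0.5825, -0.2024, 0.1131]), (0.74, [0.5774, -0.1176, 0.113]), (0.65, [0.5755, -0.0311, 0.1088])]
wrist tray_eye [(0.92, [0.5061, -0.1214, 0.0325]), (0.5, [0.5781, -0.1198, 0.1133]), (0.33, [0.4591, -0.3334, -0.0032])]
```

View pics/pailswrist.png

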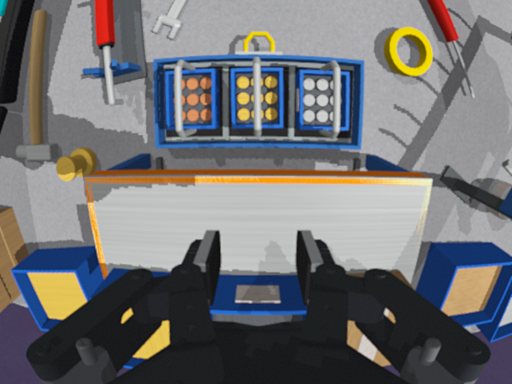

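The bars run vertically in the image: copper (181,99), brass (257,97), steel (336,99). All line up with shelf x and sit at bar height 0.111, matching 10+101 mm. I'll check the bar centres and yaws from pixels, then grasp steel first.

```bash
python3 - <<'E'
from h import *
p=shot("wrist")
for a,b in(((180,65),(183,133)),((257,60),(258,133)),((337,65),(335,133))):
    P=rayw(p,[a,b],.113)[:,:2]; d=P[0]-P[1]; print(P.mean(0).round(4),np.linalg.norm(d).round(4),np.degrees(np.arctan2(d[1],d[0])).round(1))
G=goal([.5755,-.0325,.20],184,off=.163); goal([.5755,-.0325,.111],184,off=.163,T=G)
E
```

```text
[ 0.5843 -0.1969] 0.0744 -174.6
[ 0.578  -0.1155] 0.078 -175.2
[ 0.5725 -0.0314] 0.0744 -176.4
row [0.0002, 0.0002, 0.0009] [0.0787, 0.0829, 0.0966] r 0.576
row [0.0, 0.0, 0.0] [0.0, 0.0, 0.089] r 0.576
```

Call:
move_arm --plan '[0, 0, 0, 0.0795, 0.0834, 0.03, 0.04, 0, 0, 0, 0.0795, 0.0834, 0.06, 0.04, 0, 0, 0, 0.0795, 0.0834, 0.0966, 0.04, 0, 0, 0, 0.0795, 0.0834, 0.12, 0.04, 0, 0, 0, 0.0795, 0.0834, 0.15, 0.04, 0, 0, 0, 0.0795, 0.0834, 0.175, 0.04, 0, 0, 0, 0.0795, 0.0834, 0.1856, 0.04, 0, 0, 0, 0.0795, 0.0834, 0.1856, 0.04, 0, 0, 0, 0.0795, 0.0834, 0.1856, 0, 0, 0, 0, 0.0795, 0.0834, 0.1856, 0, 0, 0, 0, 0.0795, 0.0834, 0.1856, 0, 0, 0, 0, 0.0795, 0.0834, 0.1856, 0]' --squeeze 60

```text
clock: 26.32
position: [0.5751, -0.0322, 0.2748]
ee_rot: [-0.035, 0.999, 0.0, 0.001]
ft_force: [-0.3, 1.7, 7.0]
grip_width: 0.061
grasp_force: 58.9
```

Call:
move_arm --plan '[0, 0, 0, 0, 0, -0.01, 0, 0, 0, 0, 0, 0, -0.02, 0, 0, 0, 0, 0, 0, -0.03, 0, 0, 0, 0, 0, 0, -0.03, 0]'

```text
clock: 26.82
position: [0.5749, -0.0326, 0.3049]
ee_rot: [-0.035, 0.999, 0.0, 0.001]
ft_force: [0.6, -0.8, -2.2]
grip_width: 0.064
grasp_force: 58.6
```

```bash
python3 - <<'E'
from h import *
p=shot("wrist"); save(p,"g1.png",(130,130,386,384),2); T=tcp();Ti=np.linalg.inv(T); print(T[:3,3])
for l in("pail","bail"): print(l,[(c,x,np.round(Ti@np.append(x,1),4)) for c,x in pts(p,l)])
E
```

```text
[ 0.57472328 -0.03251186  0.30424241]
pail [(0.95, [0.5794, -0.1141, 0.013], array([ 0.0012, -0.0818,  0.2912,  1.    ])), (0.67, [0.5722, -0.0331, 0.0382], array([ 2.70e-03, -5.00e-04,  2.66e-01,  1.00e+00])), (0.59, [0.5838, -0.2021, 0.0098], array([ 0.003 , -0.1699,  0.2944,  1.    ]))]
bail [(0.7, [0.5798, -0.2035, 0.11], array([ 0.0071, -0.171 ,  0.1942,  1.    ])), (0.59, [0.5743, -0.0354, 0.1411], array([ 7.000e-04, -2.900e-03,  1.631e-01,  1.000e+00])), (0.58, [0.5806, -0.1189, 0.1135], array([ 3.000e-04, -8.660e-02,  1.907e-01,  1.000e+00]))]
```

View pics/g1.png

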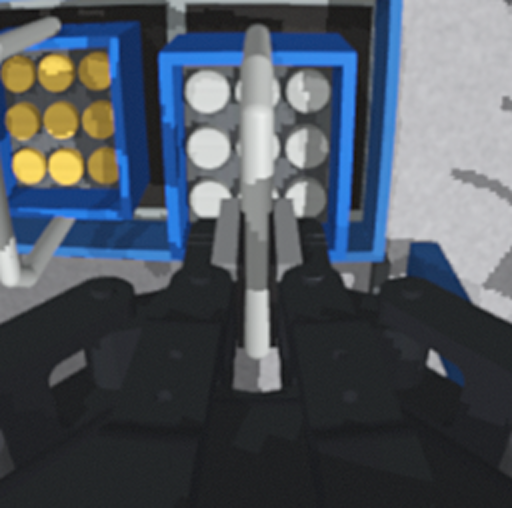

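```bash
cat > hang.py <<'E'
from h import *
import sys
S={"1":[.4115,.309],"2":[.505,.261],"3":[.598,.213]}
s=np.array(S[sys.argv[1]]); x=np.array([.457,.889]); f=s-.08*x
G=goal([*f,.24],152.8,off=.163); G2=goal([*f,.177],152.8,off=.163,T=G); G3=goal([*s,.177],152.8,off=.163,T=G2)
E
python3 hang.py 1
```

```text
row [0.0, -0.0005, 0.5449] [0.1802, 0.2837, -0.0993] r 0.444
row [0.0, 0.0, 0.0] [0.0, 0.0, 0.063] r 0.444
row [0.0, 0.0, 0.0] [-0.0, 0.08, 0.0] r 0.515
```

Call:
move_arm --plan '[0, 0, 0, 0, 0, -0.04, 0, 0, 0, 0, 0, 0, -0.0993, 0, 0, 0, 0.12, 0.04, 0.063, -0.0993, 0, 0, 0, 0.23, 0.075, 0.12, -0.0993, 0, 0, 0, 0.33, 0.11, 0.174, -0.0993, 0, 0, 0, 0.44, 0.145, 0.228, -0.0993, 0, 0, 0, 0.545, 0.18, 0.2837, -0.0993, 0, 0, 0, 0.545, 0.18, 0.2837, -0.0993, 0, 0, 0, 0.545, 0.18, 0.2837, -0.0993, 0]'

```text
clock: 28.1
position: [0.374, 0.2393, 0.4029]
ee_rot: [0.233, 0.972, -0.0, -0.0]
ft_force: [1.1, 0.2, -2.4]
grip_width: 0.062
grasp_force: 58.9
```

Call:
move_arm --plan '[0, 0, 0, 0, 0, 0.02, 0, 0, 0, 0, 0, 0, 0.042, 0, 0, 0, 0, 0, 0, 0.063, 0, 0, 0, 0, 0, 0, 0.063, 0]'

```text
clock: 28.6
position: [0.3754, 0.2367, 0.3389]
ee_rot: [0.236, 0.972, -0.001, -0.001]
ft_force: [-0.1, -0.5, -1.9]
grip_width: 0.061
grasp_force: 58.9
```

```bash
python3 - <<'E'
from h import *
T=tcp();print(T[:3,3],manip.get_obs()["ft_force"])
p=shot("wrist"); save(p,"h1.png",s=1.5)
for l in("pail","bail","seat","rail"): print(l,pts(p,l))
goal([.4115,.309,.177],152.8,off=.163)
E
```

```text
[0.37535857 0.23672728 0.33890401] [-0.11244899 -0.45226022 -1.8903152 ]
pail [(0.57, [0.3736, 0.2389, 0.072]), (0.21, [0.5486, -0.4933, 0.0003])]
bail [(0.61, [0.3731, 0.2375, 0.1746])]
seat [(0.57, [0.5508, -0.4932, -0.0002])]
rail []
row [0.0014, 0.0004, -0.0004] [0.0006, 0.0797, 0.0012] r 0.515
```

View pics/h1.png

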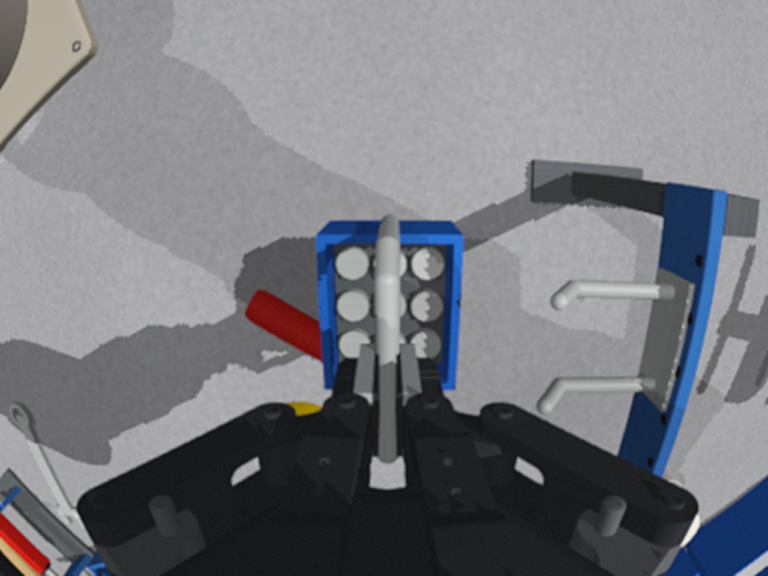

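Hook 1's prong tips are at (375,200) and (364,270) in camera pixels. I'll compute seat1 from them relative to the held bar.

```bash
python3 - <<'E'
from h import *
p=shot("wrist"); T=tcp()
P=rayw(p,[(374.5,199.5),(364,270)],.163)[:,:2]; d=P[0]-P[1]
x=np.array([.457,.889]); print(P,np.linalg.norm(d),"yaw",np.degrees(np.arctan2(d[1],d[0]))-90, "seat1",P.mean(0)+.0165*x)
B=rayw(p,[(481,130),(455,245)],.17)[:,:2]; print(B)
print(np.linalg.inv(T)@np.append(P.mean(0)+.0165*x,[.154,1]))
E
```

```text
[[0.38362308 0.30602645]
 [0.42372135 0.28545611]] 0.04506673477779218 yaw 62.842257768920916 seat1 [0.41121272 0.31040978]
[[0.37445342 0.38395816]
 [0.43640714 0.34618898]]
[0.0014649  0.08055731 0.18705941 1.        ]
```

Call:
move_arm --plan '[0, 0, 0, 0.001, 0.015, 0, 0, 0, 0, 0, 0.001, 0.03, 0, 0, 0, 0, 0, 0.001, 0.045, 0, 0, 0, 0, 0, 0.001, 0.06, 0, 0, 0, 0, 0, 0.001, 0.072, 0, 0, 0, 0, 0, 0.001, 0.08, 0, 0, 0, 0, 0, 0.001, 0.08, 0, 0, 0, 0, 0, 0.001, 0.08, 0, 0]'

```text
clock: 29.9
position: [0.4109, 0.3091, 0.3402]
ee_rot: [0.235, 0.972, -0.0, -0.0]
ft_force: [0.7, -1.3, -2.3]
grip_width: 0.061
grasp_force: 58.9
```

Call:
move_arm --plan '[0, 0, 0, 0, 0, 0.008, 0, 0, 0, 0, 0, 0, 0.014, 0, 0, 0, 0, 0, 0, 0.019, 0, 0, 0, 0, 0, 0, 0.019, 0]'

```text
clock: 30.4
position: [0.4108, 0.3094, 0.3207]
ee_rot: [0.235, 0.972, -0.0, -0.0]
ft_force: [0.5, 0.8, -2.3]
grip_width: 0.062
grasp_force: 58.9
```

Call:
move_arm --plan '[0, 0, 0, 0, 0, 0.002, 0, 0, 0, 0, 0, 0, 0.003, 0, 0, 0, 0, 0, 0, 0.003, 0]'

```text
clock: 30.78
position: [0.4109, 0.3095, 0.3182]
ee_rot: [0.235, 0.972, 0.0, -0.0]
ft_force: [-0.2, 0.1, -2.8]
grip_width: 0.066
grasp_force: 58.9
```

Call:
move_arm --plan '[0, 0, 0, 0, 0, 0.001, 0, 0, 0, 0, 0, 0, 0.002, 0, 0, 0, 0, 0, 0, 0.002, 0]'

```text
clock: 31.15
position: [0.4111, 0.3095, 0.3175]
ee_rot: [0.235, 0.972, 0.001, 0.0]
ft_force: [-4.3, -3.7, 10.3]
grip_width: 0.061
grasp_force: 60.5
```

Call:
move_arm --plan '[0, 0, 0, 0, 0, 0.001, 0, 0, 0, 0, 0, 0, 0.002, 0, 0, 0, 0, 0, 0, 0.002, 0]'

```text
clock: 31.52
position: [0.4112, 0.3095, 0.317]
ee_rot: [0.235, 0.972, 0.001, -0.0]
ft_force: [-9.9, -7.2, 27.6]
grip_width: 0.065
grasp_force: 62.2
```

Call:
move_arm --plan '[0, 0, 0, 0, 0, -0.0025, 0, 0, 0, 0, 0, 0, -0.0025, 0, 0, 0, 0, 0, 0, -0.0025, 0.008, 0, 0, 0, 0, 0, -0.0025, 0.016, 0, 0, 0, 0, 0, -0.0025, 0.028, 0, 0, 0, 0, 0, -0.0025, 0.028, 0, 0, 0, 0, 0, -0.0025, 0.028, 0, 0, 0, 0, 0, -0.02, 0.028, 0, 0, 0, 0, 0, -0.05, 0.028, 0, 0, 0, 0, 0, -0.09, 0.028, 0, 0, 0, 0, 0, -0.14, 0.028, 0, 0, 0, 0, 0, -0.14, 0.028]'

```text
clock: 33.02
position: [0.4115, 0.3094, 0.4593]
ee_rot: [0.235, 0.972, 0.004, 0.002]
ft_force: [-0.6, 0.5, -0.4]
grip_width: 0.328
grasp_force: 0.0
```

```bash
python3 scan.py hung1 wrist bail pail seat; python3 - <<'E'
from h import *
G=goal([.655,-.112,.46],184,off=0)
E
```

```text
t 33.0 F [-0.6  0.5 -0.4] g 0.328 q [-1.1   0.05  0.38  1.68 -0.02  1.4   0.38]
tcp [0.4115 0.3094 0.4593] x [-0.8892  0.4575 -0.0019] z [ 0.0052  0.006  -1.    ]
wrist bail [(0.7, [0.4092, 0.3093, 0.1507])]
wrist pail [(0.89, [0.4093, 0.3102, 0.0505])]
wrist seat [(0.89, [0.5057, 0.264, 0.1525]), (0.67, [0.4593, -0.333, -0.0005])]
row [-0.0008, -0.0006, -0.5446] [-0.4099, -0.2631, -0.0062] r 0.665
```

View pics/hung1wrist.png

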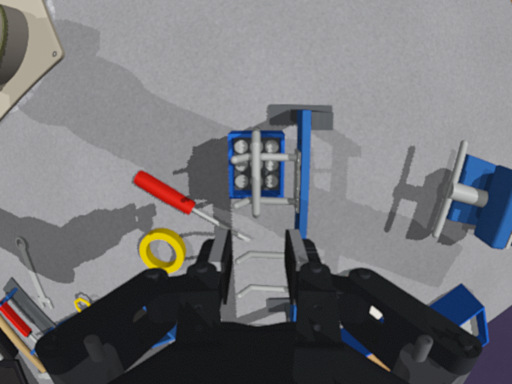

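The steel pail hangs on hook 1: its bar spans both prongs, at (257,175), and the network reading agrees with seat1. Next is the brass pail.

Call:
move_arm --plan '[0, 0, -0.545, -0.41, -0.263, -0.006, 0.04, 0, 0, -0.545, -0.41, -0.263, -0.006, 0.04, 0, 0, -0.545, -0.41, -0.263, -0.006, 0.04, 0, 0, -0.545, -0.41, -0.263, -0.006, 0.04, 0, 0, -0.545, -0.41, -0.263, -0.006, 0.04, 0, 0, -0.545, -0.41, -0.263, -0.006, 0.04, 0, 0, -0.545, -0.41, -0.263, -0.006, 0.04, 0, 0, -0.545, -0.41, -0.263, -0.006, 0.04, 0, 0, -0.545, -0.41, -0.263, -0.006, 0.04, 0, 0, -0.545, -0.41, -0.263, -0.006, 0.04]'

```text
clock: 34.48
position: [0.6554, -0.1123, 0.459]
ee_rot: [-0.034, 0.999, -0.0, -0.001]
ft_force: [-0.4, 0.9, -0.1]
grip_width: 0.467
grasp_force: 0.0
```

```bash
cat > barfit.py <<'E'
from h import *
# grey bar of each pail in the wrist view: least-squares line through bar-coloured pixels near predicted bar, at bar-top height
def bars(p,cands,z=.113):
    c=p["color"].astype(int); g=(c.max(2)-c.min(2)<25)&(c.mean(2)>110)
    v,u=np.nonzero(g); P=rayw(p,np.c_[u,v],z)[:,:2]
    for q in cands:
        d=P-np.array(q[:2]); m=(np.abs(d[:,0])<.03)&(np.abs(d[:,1])<.012)
        if m.sum()<10: print("few",q); continue
        l=cv2.fitLine(P[m].astype(np.float32),cv2.DIST_HUBER,0,1e-4,1e-4).ravel()
        print("bar",q[:2],"n",m.sum(),"yaw",np.degrees(np.arctan2(l[1]*np.sign(l[0]),abs(l[0]))).round(1),"y at x",(l[3]+l[1]/l[0]*(q[0]-l[2])).round(4))
if __name__=="__main__":
    for i in range(2):
        p=shot("wrist"); b=pts(p,"bail"); print(b,pts(p,"pail"))
    bars(p,[q for c,q in b if q[2]>.09 and c>.4])
E
python3 barfit.py; python3 scan.py - top,scene bail pail seat
```

```text
[(0.74, [0.5812, -0.1189, 0.1146]), (0.74, [0.5823, -0.2047, 0.1123])] [(0.9, [0.5796, -0.1144, 0.01]), (0.69, [0.5805, -0.2024, 0.0089]), (0.42, [0.4581, -0.3266, 0.063])]
[(0.82, [0.5816, -0.202, 0.1117]), (0.78, [0.581, -0.1183, 0.1128])] [(0.86, [0.5788, -0.1135, 0.0118]), (0.73, [0.5809, -0.2019, 0.0076])]
bar [0.5816, -0.202] n 410 yaw 4.0 y at x -0.2008
bar [0.581, -0.1183] n 454 yaw 4.5 y at x -0.1161
t 34.8 F [0.7 0.2 0.1] g 0.466 q [-0.38  0.46  0.72  1.29 -0.3   1.5   1.94]
tcp [ 0.6552 -0.1104  0.4605] x [-9.974e-01 -7.220e-02 -5.000e-04] z [ 4.e-04  9.e-04 -1.e+00]
top bail [(0.77, [0.5853, -0.2013, 0.1136]), (0.74, [0.4093, 0.3101, 0.1544]), (0.49, [0.5797, -0.1167, 0.1113])]
top pail [(0.78, [0.5869, -0.2014, 0.0048]), (0.75, [0.4102, 0.3106, 0.0546]), (0.59, [0.5802, -0.1134, 0.0085]), (0.32, [0.5967, -0.308, 0.0205])]
top seat [(0.93, [0.409, 0.3095, 0.1564]), (0.86, [0.5983, 0.2154, 0.1518]), (0.7, [0.5072, 0.2584, 0.1562]), (0.57, [0.5848, -0.1993, 0.0058])]
scene bail [(0.49, [0.5811, -0.1137, 0.1091])]
scene pail [(0.83, [0.4124, 0.3108, 0.0563]), (0.7, [0.5776, -0.1168, 0.0086]), (0.43, [0.5882, -0.2013, 0.0116])]
scene seat [(0.97, [0.5041, 0.2601, 0.1564]), (0.73, [0.5968, 0.209, 0.1568]), (0.63, [0.4155, 0.312, 0.1565])]
```

```bash
python3 -c "
from h import *
goal([.580,-.1165,.111],184,off=.163)"
```

```text
row [0.0001, 0.0, 0.0004] [0.0754, 0.0006, 0.1862] r 0.592
```

Call:
move_arm --plan '[0, 0, 0, 0.0754, 0.0006, 0.03, 0.04, 0, 0, 0, 0.0754, 0.0006, 0.07, 0.04, 0, 0, 0, 0.0754, 0.0006, 0.11, 0.04, 0, 0, 0, 0.0754, 0.0006, 0.14, 0.04, 0, 0, 0, 0.0754, 0.0006, 0.17, 0.04, 0, 0, 0, 0.0754, 0.0006, 0.186, 0.04, 0, 0, 0, 0.0754, 0.0006, 0.186, 0.04, 0, 0, 0, 0.0754, 0.0006, 0.186, 0, 0, 0, 0, 0.0754, 0.0006, 0.186, 0, 0, 0, 0, 0.0754, 0.0006, 0.186, 0, 0, 0, 0, 0.0754, 0.0006, 0.186, 0]' --squeeze 60

```text
clock: 36.55
position: [0.5805, -0.1166, 0.2754]
ee_rot: [-0.035, 0.999, 0.0, 0.001]
ft_force: [-0.2, 0.5, 6.4]
grip_width: 0.066
grasp_force: 58.8
```

Call:
move_arm --plan '[0, 0, 0, 0, 0, -0.01, 0, 0, 0, 0, 0, 0, -0.03, 0, 0, 0, 0, 0, 0, -0.07, 0, 0, 0, 0, 0, 0, -0.13, 0, 0, 0, 0, 0, 0, -0.13, 0, 0, 0, 0, 0, 0, -0.13, 0]'

```text
clock: 37.3
position: [0.5798, -0.1165, 0.4044]
ee_rot: [-0.035, 0.999, 0.0, 0.0]
ft_force: [-0.5, -0.3, -2.6]
grip_width: 0.067
grasp_force: 58.8
```

```bash
cat > held.py <<'E'
from h import *
o=manip.get_obs(); print(o["grip_width"],np.round(o["ft_force"],1))
for i in range(2):
    p=shot("wrist"); T=tcp();Ti=np.linalg.inv(T)
    for l in("pail","bail"): print(l,[(c,np.round((Ti@np.append(x,1))[:3],4).tolist()) for c,x in pts(p,l)])
E
python3 held.py; python3 hang.py 2
```

```text
0.06656325252307782 [-0.5 -0.3 -2.6]
pail [(0.87, [0.0044, -0.0862, 0.392]), (0.79, [-0.0015, 0.0032, 0.2678]), (0.18, [0.0859, 0.2266, 0.4053])]
bail [(0.89, [0.0029, -0.0034, 0.1627]), (0.74, [0.0005, -0.0895, 0.2915])]
pail [(0.95, [0.0016, 0.0037, 0.2675]), (0.71, [0.0037, -0.0849, 0.3926])]
bail [(0.95, [0.0024, -0.0053, 0.1659]), (0.67, [0.0004, -0.0868, 0.2918])]
row [-0.0004, -0.0015, 0.5448] [0.0898, 0.3134, 0.0005] r 0.505
row [0.0, 0.0, 0.0] [-0.0, -0.0, 0.063] r 0.505
row [0.0, 0.0, 0.0] [-0.0, 0.08, 0.0] r 0.568
```

Call:
move_arm --plan '[0, 0, 0.1, 0.018, 0.062, 0, 0, 0, 0, 0.2, 0.036, 0.125, 0, 0, 0, 0, 0.31, 0.054, 0.188, 0, 0, 0, 0, 0.43, 0.072, 0.25, 0, 0, 0, 0, 0.545, 0.09, 0.3134, 0, 0, 0, 0, 0.545, 0.09, 0.3134, 0, 0, 0, 0, 0.545, 0.09, 0.3134, 0, 0, 0, 0, 0.545, 0.09, 0.3134, 0, 0]'

```text
clock: 38.6
position: [0.469, 0.1879, 0.4041]
ee_rot: [0.236, 0.972, -0.0, 0.0]
ft_force: [0.7, -0.1, -2.4]
grip_width: 0.06
grasp_force: 58.8
```

```bash
python3 -c "
from h import *
x=np.array([.457,.889]); s=np.array([.5048,.262])
goal([*(s-.08*x),.177],152.8,off=.163); goal([*s,.177],152.8,off=.163)
p=shot('wrist');print(pts(p,'seat'),pts(p,'bail'))"
```

```text
row [-0.0005, 0.0003, -0.0023] [0.0021, 0.0023, 0.0641] r 0.506
row [-0.0005, 0.0003, -0.0023] [0.0023, 0.0823, 0.0641] r 0.569
[(0.7, [0.5974, 0.2114, 0.1524])] [(0.98, [0.4109, 0.3112, 0.1527]), (0.61, [0.4675, 0.1858, 0.2405])]
```

Call:
move_arm --plan '[0, 0, 0, 0.001, 0.002, 0.02, 0, 0, 0, 0, 0.001, 0.002, 0.042, 0, 0, 0, 0, 0.001, 0.002, 0.064, 0, 0, 0, 0, 0.001, 0.002, 0.064, 0, 0, 0, 0, 0.001, 0.017, 0.064, 0, 0, 0, 0, 0.001, 0.032, 0.064, 0, 0, 0, 0, 0.001, 0.047, 0.064, 0, 0, 0, 0, 0.001, 0.062, 0.064, 0, 0, 0, 0, 0.001, 0.075, 0.064, 0, 0, 0, 0, 0.001, 0.082, 0.064, 0, 0, 0, 0, 0.001, 0.082, 0.064, 0, 0, 0, 0, 0.001, 0.082, 0.064, 0]'

```text
clock: 40.25
position: [0.5049, 0.2627, 0.3402]
ee_rot: [0.235, 0.972, -0.0, -0.0]
ft_force: [0.4, 0.4, -2.1]
grip_width: 0.067
grasp_force: 58.8
```

Call:
move_arm --plan '[0, 0, 0, 0, 0, 0.008, 0, 0, 0, 0, 0, 0, 0.014, 0, 0, 0, 0, 0, 0, 0.019, 0, 0, 0, 0, 0, 0, 0.0215, 0, 0, 0, 0, 0, 0, 0.0215, 0]'

```text
clock: 40.88
position: [0.5049, 0.2631, 0.3188]
ee_rot: [0.235, 0.972, -0.0, -0.0]
ft_force: [-0.8, -0.8, -0.4]
grip_width: 0.062
grasp_force: 59.2
```

Call:
move_arm --plan '[0, 0, 0, 0, 0, 0.001, 0, 0, 0, 0, 0, 0, 0.001, 0, 0, 0, 0, 0, 0, 0.001, 0.008, 0, 0, 0, 0, 0, 0.001, 0.016, 0, 0, 0, 0, 0, 0.001, 0.028, 0, 0, 0, 0, 0, 0.001, 0.028, 0, 0, 0, 0, 0, 0.001, 0.028, 0, 0, 0, 0, 0, -0.02, 0.028, 0, 0, 0, 0, 0, -0.05, 0.028, 0, 0, 0, 0, 0, -0.09, 0.028, 0, 0, 0, 0, 0, -0.14, 0.028, 0, 0, 0, 0, 0, -0.14, 0.028]'

```text
clock: 42.38
position: [0.5056, 0.263, 0.4626]
ee_rot: [0.235, 0.972, 0.003, 0.002]
ft_force: [0.2, -0.6, -0.6]
grip_width: 0.327
grasp_force: 0.0
```

```bash
python3 scan.py - wrist bail pail seat; python3 - <<'E'
from h import *
G=goal([.655,-.16,.46],184,off=0)
E
```

```text
t 42.4 F [ 0.2 -0.6 -0.6] g 0.327 q [-1.05  0.19  0.57  1.55 -0.11  1.42  0.62]
tcp [0.5056 0.263  0.4626] x [-0.8893  0.4574 -0.0027] z [ 0.0052  0.0041 -1.    ]
wrist bail [(0.96, [0.4076, 0.3084, 0.1513]), (0.94, [0.5839, -0.2016, 0.1117]), (0.91, [0.5023, 0.2618, 0.1536])]
wrist pail [(0.84, [0.4096, 0.3116, 0.0508]), (0.78, [0.5812, -0.2037, 0.0123]), (0.75, [0.5048, 0.2667, 0.0538])]
wrist seat [(0.81, [0.5951, 0.2153, 0.1558]), (0.57, [0.4426, 0.1879, 0.0002])]
row [-0.0012, -0.0012, -0.5446] [-0.3271, -0.3077, -0.0023] r 0.674
```

Two pails are hung. Now the copper one.

Call:
move_arm --plan '[0, 0, -0.545, -0.327, -0.308, -0.002, 0.04, 0, 0, -0.545, -0.327, -0.308, -0.002, 0.04, 0, 0, -0.545, -0.327, -0.308, -0.002, 0.04, 0, 0, -0.545, -0.327, -0.308, -0.002, 0.04, 0, 0, -0.545, -0.327, -0.308, -0.002, 0.04, 0, 0, -0.545, -0.327, -0.308, -0.002, 0.04, 0, 0, -0.545, -0.327, -0.308, -0.002, 0.04, 0, 0, -0.545, -0.327, -0.308, -0.002, 0.04, 0, 0, -0.545, -0.327, -0.308, -0.002, 0.04]'

```text
clock: 43.7
position: [0.6547, -0.1632, 0.4588]
ee_rot: [-0.033, 0.999, -0.001, -0.002]
ft_force: [-0.1, 0.7, -0.8]
grip_width: 0.473
grasp_force: 0.0
```

```bash
python3 barfit.py; python3 scan.py - top bail pail; python3 -c "
from h import *
goal([.582,-.2015,.111],184,off=.163)"
```

```text
[] [(0.76, [0.5823, -0.2002, 0.0121])]
[(0.62, [0.5827, -0.2031, 0.1138])] [(0.93, [0.5834, -0.2031, 0.007]), (0.72, [0.4408, 0.19, -0.0035]), (0.18, [0.4755, 0.1029, -0.0012])]
bar [0.5827, -0.2031] n 428 yaw 3.9 y at x -0.2008
t 44.0 F [0.2 0.1 0.5] g 0.466 q [-0.31  0.49  0.73  1.26 -0.32  1.51  2.02]
tcp [ 0.655  -0.1588  0.4606] x [-0.9974 -0.0722 -0.    ] z [-0.e+00  8.e-04 -1.e+00]
top bail [(0.62, [0.5027, 0.2634, 0.1511]), (0.57, [0.4099, 0.3129, 0.1519]), (0.57, [0.5825, -0.2012, 0.1106])]
top pail [(0.77, [0.505, 0.2653, 0.053]), (0.73, [0.4101, 0.3099, 0.0532]), (0.6, [0.5894, -0.1974, 0.0064]), (0.6, [0.5931, -0.3114, 0.0164]), (0.41, [0.5063, 0.2596, 0.1566])]
row [0.0004, 0.0003, 0.0015] [0.0758, -0.0368, 0.1868] r 0.616
```

Call:
move_arm --plan '[0, 0, 0, 0.0755, -0.037, 0.03, 0.04, 0, 0, 0, 0.0755, -0.037, 0.07, 0.04, 0, 0, 0, 0.0755, -0.037, 0.11, 0.04, 0, 0, 0, 0.0755, -0.037, 0.14, 0.04, 0, 0, 0, 0.0755, -0.037, 0.17, 0.04, 0, 0, 0, 0.0755, -0.037, 0.1865, 0.04, 0, 0, 0, 0.0755, -0.037, 0.1865, 0.04, 0, 0, 0, 0.0755, -0.037, 0.1865, 0, 0, 0, 0, 0.0755, -0.037, 0.1865, 0, 0, 0, 0, 0.0755, -0.037, 0.1865, 0, 0, 0, 0, 0.0755, -0.037, 0.1865, 0]' --squeeze 60

```text
clock: 45.52
position: [0.5826, -0.2023, 0.2754]
ee_rot: [-0.035, 0.999, 0.0, 0.001]
ft_force: [-1.4, 2.2, 7.5]
grip_width: 0.063
grasp_force: 58.8
```

Call:
move_arm --plan '[0, 0, 0, 0, 0, -0.01, 0, 0, 0, 0, 0, 0, -0.03, 0, 0, 0, 0, 0, 0, -0.07, 0, 0, 0, 0, 0, 0, -0.13, 0, 0, 0, 0, 0, 0, -0.13, 0, 0, 0, 0, 0, 0, -0.13, 0]'

```text
clock: 46.28
position: [0.582, -0.2024, 0.4043]
ee_rot: [-0.035, 0.999, 0.0, 0.0]
ft_force: [0.7, 0.4, -3.4]
grip_width: 0.062
grasp_force: 58.8
```

```bash
sed -i 's/"3":\[.598,.213\]/"3":[.598,.2144]/' hang.py; python3 held.py; python3 hang.py 3
```

```text
0.061964120797028656 [ 0.7  0.4 -3.4]
pail [(0.9, [0.0035, 0.0021, 0.2622])]
bail [(0.87, [0.0014, 0.0, 0.1618]), (0.23, [0.0704, 0.0896, 0.3735])]
pail [(0.96, [0.0033, -0.0004, 0.2653])]
bail [(0.72, [0.0005, -0.0012, 0.1645])]
row [-0.0001, -0.0015, 0.5448] [-0.0036, 0.3463, 0.0004] r 0.579
row [0.0, 0.0, 0.0] [-0.0, 0.0, 0.063] r 0.579
row [0.0, 0.0, 0.0] [-0.0, 0.08, 0.0] r 0.635
```

Call:
move_arm --plan '[0, 0, 0.1, 0, 0.058, 0, 0, 0, 0, 0.2, 0, 0.116, 0, 0, 0, 0, 0.3, -0.001, 0.174, 0, 0, 0, 0, 0.38, -0.002, 0.232, 0, 0, 0, 0, 0.46, -0.003, 0.29, 0, 0, 0, 0, 0.545, -0.0035, 0.346, 0, 0, 0, 0, 0.545, -0.0035, 0.346, 0, 0, 0, 0, 0.545, -0.0035, 0.346, 0, 0, 0, 0, 0.545, -0.0035, 0.346, 0, 0]'

```text
clock: 47.7
position: [0.5616, 0.1414, 0.4042]
ee_rot: [0.236, 0.972, -0.0, 0.0]
ft_force: [0.7, -0.9, -2.6]
grip_width: 0.064
grasp_force: 58.8
```

```bash
python3 -c "
from h import *
x=np.array([.457,.889]); s=np.array([.598,.2144])
goal([*(s-.08*x),.177],152.8,off=.163); goal([*s,.177],152.8,off=.163)
p=shot('wrist');print(pts(p,'seat'),pts(p,'bail'))"
```

```text
row [-0.0002, 0.0002, -0.0021] [0.0011, 0.0016, 0.0642] r 0.579
row [-0.0002, 0.0002, -0.0021] [0.0012, 0.0816, 0.0642] r 0.635
[(0.98, [0.5933, 0.2145, 0.1535])] [(0.8, [0.562, 0.1409, 0.2396]), (0.68, [0.5071, 0.2629, 0.1552]), (0.24, [0.6788, -0.3903, -0.0001])]
```

Call:
move_arm --plan '[0, 0, 0, 0.002, 0.001, 0.02, 0, 0, 0, 0, 0.002, 0.001, 0.042, 0, 0, 0, 0, 0.002, 0.001, 0.064, 0, 0, 0, 0, 0.002, 0.001, 0.064, 0, 0, 0, 0, 0.002, 0.016, 0.064, 0, 0, 0, 0, 0.002, 0.031, 0.064, 0, 0, 0, 0, 0.002, 0.046, 0.064, 0, 0, 0, 0, 0.002, 0.061, 0.064, 0, 0, 0, 0, 0.002, 0.074, 0.064, 0, 0, 0, 0, 0.002, 0.081, 0.064, 0, 0, 0, 0, 0.002, 0.081, 0.064, 0, 0, 0, 0, 0.002, 0.081, 0.064, 0]'

```text
clock: 49.35
position: [0.5967, 0.2153, 0.3402]
ee_rot: [0.236, 0.972, -0.0, -0.0]
ft_force: [-0.2, -1.3, -2.1]
grip_width: 0.063
grasp_force: 58.8
```

Call:
move_arm --plan '[0, 0, 0, 0, 0, 0.008, 0, 0, 0, 0, 0, 0, 0.014, 0, 0, 0, 0, 0, 0, 0.019, 0, 0, 0, 0, 0, 0, 0.0215, 0, 0, 0, 0, 0, 0, 0.0215, 0]'

```text
clock: 49.98
position: [0.5967, 0.2159, 0.3187]
ee_rot: [0.235, 0.972, 0.0, 0.0]
ft_force: [-0.1, -0.3, -2.4]
grip_width: 0.063
grasp_force: 59.0
```

Call:
move_arm --plan '[0, 0, 0, 0, 0, 0.001, 0, 0, 0, 0, 0, 0, 0.0015, 0, 0, 0, 0, 0, 0, 0.0015, 0.008, 0, 0, 0, 0, 0, 0.0015, 0.016, 0, 0, 0, 0, 0, 0.0015, 0.028, 0, 0, 0, 0, 0, 0.0015, 0.028, 0, 0, 0, 0, 0, 0.0015, 0.028, 0, 0, 0, 0, 0, -0.02, 0.028, 0, 0, 0, 0, 0, -0.05, 0.028, 0, 0, 0, 0, 0, -0.09, 0.028, 0, 0, 0, 0, 0, -0.14, 0.028, 0, 0, 0, 0, 0, -0.14, 0.028]'

```text
clock: 51.48
position: [0.5973, 0.2154, 0.4629]
ee_rot: [0.235, 0.972, 0.002, 0.003]
ft_force: [0.6, -0.4, -0.8]
grip_width: 0.332
grasp_force: 0.0
```

```bash
python3 scan.py - wrist,scene bail pail; python3 - <<'E'
from h import *
G=goal([.50,-.10,.44],90,off=0); goal([.455,-.333,.36],10,off=0,T=G)
E
```

```text
t 51.5 F [ 0.6 -0.4 -0.8] g 0.332 q [-0.92  0.38  0.69  1.38 -0.24  1.47  0.85]
tcp [0.5973 0.2154 0.4629] x [-0.8892  0.4575 -0.004 ] z [ 0.006   0.0029 -1.    ]
wrist bail [(0.96, [0.5964, 0.2161, 0.1523]), (0.79, [0.5034, 0.2632, 0.1589]), (0.49, [0.5237, 0.3044, 0.0001])]
wrist pail [(0.83, [0.5948, 0.2163, 0.0525]), (0.67, [0.5056, 0.2674, 0.054]), (0.43, [0.6814, -0.3921, 0.0032])]
scene bail [(0.71, [0.6024, 0.2161, 0.1558]), (0.16, [0.528, 0.2998, 0.001])]
scene pail [(0.75, [0.5986, 0.2164, 0.0527]), (0.57, [0.4806, 0.1056, 0.0005])]
row [-0.002, -0.0003, 1.0961] [-0.0586, -0.3252, 0.0179] r 0.51
row [0.0, 0.0, 1.3963] [-0.233, -0.045, 0.08] r 0.564
```

Call:
move_arm --plan '[0, 0, 1.096, -0.0586, -0.325, 0.018, 0.05, 0, 0, 1.096, -0.0586, -0.325, 0.018, 0.05, 0, 0, 1.096, -0.0586, -0.325, 0.018, 0.05, 0, 0, 1.096, -0.0586, -0.325, 0.018, 0.05, 0, 0, 1.096, -0.0586, -0.325, 0.018, 0.05, 0, 0, 1.096, -0.0586, -0.325, 0.018, 0.05, 0, 0, 1.096, -0.0586, -0.325, 0.018, 0.05]'

```text
clock: 52.65
position: [0.4997, -0.1012, 0.4404]
ee_rot: [0.708, 0.707, 0.0, -0.0]
ft_force: [0.2, 0.7, 0.2]
grip_width: 0.584
grasp_force: 0.0
```

Call:
move_arm --plan '[0, 0, 1.396, -0.233, -0.045, 0.08, 0.05, 0, 0, 1.396, -0.233, -0.045, 0.08, 0.05, 0, 0, 1.396, -0.233, -0.045, 0.08, 0.05, 0, 0, 1.396, -0.233, -0.045, 0.08, 0.05, 0, 0, 1.396, -0.233, -0.045, 0.08, 0.05, 0, 0, 1.396, -0.233, -0.045, 0.08, 0.05, 0, 0, 1.396, -0.233, -0.045, 0.08, 0.05, 0, 0, 1.396, -0.233, -0.045, 0.08, 0.05, 0, 0, 1.396, -0.233, -0.045, 0.08, 0.05, 0, 0, 1.396, -0.233, -0.045, 0.08, 0.05]'

```text
clock: 53.9
position: [0.4559, -0.3322, 0.3602]
ee_rot: [0.996, 0.09, -0.0, -0.0]
ft_force: [-0.1, 0.3, 0.3]
grip_width: 0.589
grasp_force: 0.0
```

```bash
python3 - <<'E'
from h import *
p=shot("wrist"); print(redgrip(p,.07)); q=shot("top")
for l in("tray_eye","pail","bail","riser"): print(l,pts(q,l),pts(p,l))
s=shot("scene"); print(pts(s,"pail"))
goal([.4845,-.3277,.055],10)
E
```

```text
(((459.9092102050781, -332.22882080078125), (96.85749816894531, 19.16798210144043), 10.393926620483398), array([ 248,  127,   23,  104, 2157], dtype=int32))
tray_eye [(0.8, [0.5091, -0.118, 0.0338]), (0.37, [0.6949, 0.3559, -0.0014]), (0.23, [0.599, 0.2142, 0.051])] [(0.62, [0.4023, -0.2288, -0.0015]), (0.59, [0.5045, -0.1197, 0.0282])]
pail [(0.93, [0.4137, 0.3086, 0.0567]), (0.91, [0.5981, 0.2177, 0.0457]), (0.78, [0.5067, 0.2686, 0.0549])] []
bail [(0.89, [0.4105, 0.3107, 0.1527]), (0.88, [0.5044, 0.2655, 0.1534]), (0.66, [0.597, 0.2161, 0.1572])] []
riser [(0.73, [0.6526, -0.113, 0.0017])] []
[(0.87, [0.414, 0.3094, 0.0576]), (0.79, [0.5996, 0.2159, 0.053]), (0.78, [0.5048, 0.2665, 0.0547])]
row [-0.0001, -0.0, 0.0003] [0.0298, -0.0001, 0.1507] r 0.585
```

Call:
move_arm --plan '[0, 0, 0, 0.0298, 0, 0.03, 0.05, 0, 0, 0, 0.0298, 0, 0.07, 0.05, 0, 0, 0, 0.0298, 0, 0.105, 0.05, 0, 0, 0, 0.0298, 0, 0.13, 0.05, 0, 0, 0, 0.0298, 0, 0.1507, 0.05, 0, 0, 0, 0.0298, 0, 0.1507, 0.05, 0, 0, 0, 0.0298, 0, 0.1507, 0.012, 0, 0, 0, 0.0298, 0, 0.1507, 0.012, 0, 0, 0, 0.0298, 0, 0.1507, 0.012, 0, 0, 0, 0.0298, 0, 0.1507, 0.012]' --squeeze 60

```text
clock: 55.75
position: [0.4849, -0.3282, 0.2111]
ee_rot: [0.996, 0.087, 0.001, 0.0]
ft_force: [-0.3, 0.1, 7.0]
grip_width: 0.227
grasp_force: 59.6
```

Call:
move_arm --plan '[0, 0, 0, 0, 0, -0.03, 0.012, 0, 0, 0, 0, 0, -0.07, 0.012, 0, 0, 0, 0, 0, -0.1, 0.012, 0, 0, 0, 0, 0, -0.1, 0.012, 0, 0, 0, 0, 0, -0.1, 0.012]'

```text
clock: 56.38
position: [0.4845, -0.3273, 0.3091]
ee_rot: [0.996, 0.087, -0.0, -0.001]
ft_force: [0.5, 0.1, -2.1]
grip_width: 0.226
grasp_force: 58.9
```

```bash
python3 - <<'E'
from h import *
p=shot("wrist"); T=tcp();Ti=np.linalg.inv(T);o=manip.get_obs();print(o["grip_width"],np.round(o["ft_force"],1),T[:3,3])
for l in("hook_tip","pullhook"): print(l,[(c,np.round(Ti@np.append(x,1),4)) for c,x in pts(p,l)])
a=np.radians(4.3); x=np.array([np.cos(a),np.sin(a)]); e=np.array([.507,-.1187])
G=goal([*(e-.105*x),.3095],4.3,off=0); goal([*(e-.105*x),.24],4.3,off=0,T=G)
E
```

```text
0.22719973206986768 [-0.5  0.3 -1.5] [ 0.48439534 -0.32732515  0.30888086]
hook_tip [(0.77, array([0.1034, 0.0051, 0.1876, 1.    ]))]
pullhook [(0.61, array([-0.0268, -0.007 ,  0.1486,  1.    ]))]
row [-0.001, 0.0014, 0.0997] [-0.0459, -0.2121, -0.0003] r 0.422
row [0.0, 0.0, 0.0] [0.0, 0.0, 0.0695] r 0.422
```

Call:
move_arm --plan '[0, 0, 0.1, -0.046, -0.212, 0, 0.012, 0, 0, 0.1, -0.046, -0.212, 0, 0.012, 0, 0, 0.1, -0.046, -0.212, 0, 0.012, 0, 0, 0.1, -0.046, -0.212, 0, 0.012, 0, 0, 0.1, -0.046, -0.212, 0, 0.012, 0, 0, 0.1, -0.046, -0.212, 0, 0.012, 0, 0, 0.1, -0.046, -0.212, 0, 0.012]'

```text
clock: 57.4
position: [0.4024, -0.1274, 0.3099]
ee_rot: [0.999, 0.038, -0.0, -0.0]
ft_force: [0.5, -0.8, -1.2]
grip_width: 0.226
grasp_force: 59.5
```

```bash
python3 - <<'E'
from h import *
for i in range(2):
    p=shot("wrist"); T=tcp();Ti=np.linalg.inv(T);print(T[:3,3])
    for l in("hook_tip","tray_eye"): print(l,[(c,x,np.round(Ti@np.append(x,1),4)) for c,x in pts(p,l)])
print(pts(shot("top"),"tray_eye"),pts(shot("scene"),"tray_eye"))
# ring centroid from yellow pixels at z=.0335
c=cv2.cvtColor(p["color"],cv2.COLOR_RGB2HSV); m=(c[...,0]>22)&(c[...,0]<34)&(c[...,1]>150)&(c[...,2]>120); v,u=np.nonzero(m); P=rayw(p,np.c_[u,v],.0335)
k=(np.abs(P[:,0]-.507)<.04)&(np.abs(P[:,1]+.119)<.04); print(k.sum(), P[k].min(0),P[k].max(0))
E
```

```text
[ 0.40253256 -0.12776063  0.30984853]
hook_tip []
tray_eye [(0.89, [0.5061, -0.1199, 0.0312], array([ 1.041e-01, -4.000e-04,  2.786e-01,  1.000e+00]))]
[ 0.40258152 -0.12780339  0.30976031]
hook_tip []
tray_eye [(0.91, [0.5044, -0.1169, 0.035], array([ 0.1028, -0.0042,  0.2746,  1.    ]))]
[(0.61, [0.5076, -0.1216, 0.0329])] [(0.85, [0.5012, -0.1195, 0.0307])]
460 [ 0.48604788 -0.1393424   0.0335    ] [ 0.51675675 -0.09844888  0.0335    ]
```

Call:
move_arm --plan '[0, 0, 0, -0.002, -0.001, 0.04, 0.012, 0, 0, 0, -0.002, -0.001, 0.07, 0.012, 0, 0, 0, -0.002, -0.001, 0.08, 0.012, 0, 0, 0, -0.002, -0.001, 0.09, 0.012, 0, 0, 0, -0.002, -0.001, 0.096, 0.012, 0, 0, 0, -0.002, -0.001, 0.096, 0.012]'

```text
clock: 58.65
position: [0.4003, -0.1262, 0.2139]
ee_rot: [0.999, 0.037, -0.0, 0.0]
ft_force: [-0.4, 0.9, -0.4]
grip_width: 0.226
grasp_force: 59.6
```

Call:
move_arm --plan '[0, 0, 0, 0, 0, 0.007, 0.012, 0, 0, 0, 0, 0, 0.0125, 0.012, 0, 0, 0, 0, 0, 0.0125, 0.012, 0, 0, 0, 0.008, 0, 0.0125, 0.012, 0, 0, 0, 0.016, 0, 0.0125, 0.012, 0, 0, 0, 0.026, 0, 0.0125, 0.012, 0, 0, 0, 0.036, 0, 0.0125, 0.012, 0, 0, 0, 0.046, 0, 0.0125, 0.012, 0, 0, 0, 0.056, 0, 0.0125, 0.012, 0, 0, 0, 0.066, 0, 0.0125, 0.012]'

```text
clock: 59.9
position: [0.4668, -0.1213, 0.2014]
ee_rot: [0.999, 0.037, -0.0, 0.0]
ft_force: [-3.2, -1.4, -0.9]
grip_width: 0.224
grasp_force: 59.8
```

```bash
python3 scan.py - top,scene tray_eye
```

```text
t 59.9 F [-3.2 -1.4 -0.9] g 0.224 q [-0.73  0.41  1.03  2.08 -0.46  0.9  -0.94]
tcp [ 0.4668 -0.1213  0.2014] x [ 9.972e-01  7.460e-02 -1.000e-04] z [-1.e-04 -2.e-04 -1.e+00]
top tray_eye [(0.6, [0.5627, -0.1144, 0.0322])]
scene tray_eye [(0.72, [0.5576, -0.1162, 0.0314]), (0.71, [0.4158, 0.3106, 0.055])]
```

Call:
move_arm --plan '[0, 0, 0, 0.011, 0, 0, 0.012, 0, 0, 0, 0.022, 0, 0, 0.012, 0, 0, 0, 0.033, 0, 0, 0.012, 0, 0, 0, 0.044, 0, 0, 0.012, 0, 0, 0, 0.055, 0, 0, 0.012, 0, 0, 0, 0.066, 0, 0, 0.012, 0, 0, 0, 0.077, 0, 0, 0.012, 0, 0, 0, 0.088, 0, 0, 0.012, 0, 0, 0, 0.099, 0, 0, 0.012, 0, 0, 0, 0.11, 0, 0, 0.012, 0, 0, 0, 0.119, 0, 0, 0.012, 0, 0, 0, 0.122, 0, 0, 0.012]'

```text
clock: 61.6
position: [0.5885, -0.1118, 0.2014]
ee_rot: [0.999, 0.038, 0.0, -0.0]
ft_force: [-2.2, 0.3, -1.5]
grip_width: 0.224
grasp_force: 59.7
```

Call:
move_arm --plan '[0, 0, 0, 0.003, 0, 0, 0.012, 0, 0, 0, 0.003, 0, 0, 0.012, 0, 0, 0, -0.003, 0, 0, 0.012, 0, 0, 0, -0.006, 0, 0, 0.012, 0, 0, 0, -0.006, 0, -0.015, 0.012, 0, 0, 0, -0.006, 0, -0.03, 0.012, 0, 0, 0, -0.006, 0, -0.045, 0.012, 0, 0, 0, -0.006, 0, -0.045, 0.012]'

```text
clock: 62.6
position: [0.5824, -0.1126, 0.2481]
ee_rot: [0.999, 0.037, 0.001, -0.0]
ft_force: [0.1, -0.4, -0.8]
grip_width: 0.225
grasp_force: 59.6
```

Call:
move_arm --plan '[0, 0, 0, -0.04, 0, 0, 0.012, 0, 0, 0, -0.08, 0, 0, 0.012, 0, 0, 0, -0.13, 0, 0, 0.012, 0, 0, 0, -0.16, 0, -0.03, 0.012, 0, 0, 0, -0.17, 0, -0.08, 0.012, 0, 0, 0, -0.17, 0, -0.085, 0.012, 0, 0, 0, -0.17, 0, -0.085, 0.012]'

```text
clock: 63.48
position: [0.4124, -0.126, 0.3331]
ee_rot: [0.999, 0.037, 0.003, -0.002]
ft_force: [0.2, 0.7, -2.4]
grip_width: 0.227
grasp_force: 59.9
```

```bash
python3 - <<'E'
from h import *
q=shot("top"); print([pts(q,l) for l in("tray_eye","riser")]); q=shot("top"); print([pts(q,l) for l in("tray_eye","riser")])
T=tcp(); print(T[:3,3]); Ti=np.linalg.inv(T); p=shot("wrist"); print([np.round(Ti@np.append(x,1),4) for c,x in pts(p,"hook_tip")])
G=goal([.4845,-.328,.335],10.2,off=0); goal([.4845,-.328,.2111],10.2,off=0,T=G)
E
```

```text
[[(0.41, [0.6884, -0.1062, 0.0307])], [(0.65, [0.6546, -0.1125, -0.0006]), (0.44, [0.4395, 0.1894, -0.0036])]]
[[(0.56, [0.687, -0.1067, 0.033])], [(0.65, [0.6558, -0.1125, 0.0022])]]
[ 0.41214243 -0.1250523   0.33058611]
[]
row [0.0015, 0.002, -0.1033] [0.0569, 0.2077, -0.0039] r 0.585
row [0.0, 0.0, -0.0] [0.0, 0.0, 0.1239] r 0.585
```

Call:
move_arm --plan '[0, 0, -0.103, 0.057, 0.208, -0.004, 0.012, 0, 0, -0.103, 0.057, 0.208, -0.004, 0.012, 0, 0, -0.103, 0.057, 0.208, -0.004, 0.012, 0, 0, -0.103, 0.057, 0.208, -0.004, 0.012, 0, 0, -0.103, 0.057, 0.208, -0.004, 0.012, 0, 0, -0.103, 0.057, 0.208, -0.004, 0.012, 0, 0, -0.103, 0.057, 0.208, -0.004, 0.012]'

```text
clock: 64.75
position: [0.4847, -0.3282, 0.3346]
ee_rot: [0.996, 0.089, -0.001, -0.0]
ft_force: [-0.9, 1.1, -2.2]
grip_width: 0.225
grasp_force: 59.9
```

```bash
python3 held.py >/dev/null; python3 - <<'E'
from h import *
T=tcp(); Ti=np.linalg.inv(T); p=shot("wrist"); print([(c,np.round(Ti@np.append(x,1),4)) for c,x in pts(p,"hook_tip")],redgrip(p,T[2,3]-.141),T[:3,3])
goal([.4845,-.328,.2111],10.2,off=0)
E
```

```text
[(0.9, array([0.1026, 0.0016, 0.1886, 1.    ]))] (((482.96405029296875, -327.1195068359375), (53.68355941772461, 18.317415237426758), 10.960307121276855), array([ 235,  225,   45,  101, 3444], dtype=int32)) [ 0.48510908 -0.32731085  0.33560155]
row [-0.0003, -0.0006, 0.001] [-0.0006, 0.0002, 0.1245] r 0.585
```

Call:
move_arm --plan '[0, 0, 0, 0, 0, 0.04, 0.012, 0, 0, 0, 0, 0, 0.075, 0.012, 0, 0, 0, 0, 0, 0.095, 0.012, 0, 0, 0, 0, 0, 0.11, 0.012, 0, 0, 0, 0, 0, 0.12, 0.012, 0, 0, 0, 0, 0, 0.1235, 0.012, 0, 0, 0, 0, 0, 0.1235, 0.012]'

```text
clock: 66.03
position: [0.4848, -0.3286, 0.2123]
ee_rot: [0.996, 0.089, 0.0, 0.0]
ft_force: [-0.1, 0.1, -2.0]
grip_width: 0.223
grasp_force: 60.0
```

Call:
move_arm --plan '[0, 0, 0, 0, 0, 0.0012, 0.012, 0, 0, 0, 0, 0, 0.0012, 0.012, 0, 0, 0, 0, 0, 0.0012, 0.05, 0, 0, 0, 0, 0, 0.0012, 0.05, 0, 0, 0, 0, 0, 0.0012, 0.05, 0, 0, 0, 0, 0, 0.0012, 0.05, 0, 0, 0, 0, 0, -0.03, 0.05, 0, 0, 0, 0, 0, -0.08, 0.05, 0, 0, 0, 0, 0, -0.13, 0.05, 0, 0, 0, 0, 0, -0.17, 0.05, 0, 0, 0, 0, 0, -0.17, 0.05, 0, 0, 0, 0, 0, -0.17, 0.05]'

```text
clock: 67.53
position: [0.4846, -0.3281, 0.3812]
ee_rot: [0.996, 0.089, -0.0, -0.0]
ft_force: [-0.8, -0.2, -0.6]
grip_width: 0.587
grasp_force: 0.0
```

```bash
python3 - <<'E'
from h import *
p=shot("wrist"); print(redgrip(p,.07),[pts(p,l) for l in("pullhook","hook_tip","rest")])
for n in("top","scene"):
    q=shot(n)
    for l in("pail","bail","tray_eye","riser","screwdriver","wrench","hammer","tape","jar","fitting"): print(n,l,pts(q,l))
E
```

```text
(((459.7628173828125, -332.866943359375), (96.75609588623047, 19.27579689025879), 9.696880340576172), array([ 249,  156,   20,   92, 1771], dtype=int32)) [[(0.58, [0.4568, -0.3266, 0.0639]), (0.44, [0.6817, -0.3952, 0.0038]), (0.26, [0.4015, -0.2291, -0.0007])], [(0.72, [0.5826, -0.3129, 0.0232]), (0.38, [0.2675, -0.2938, 0.0136])], [(0.57, [0.4595, -0.3325, -0.0001]), (0.18, [0.4592, -0.327, 0.0617])]]
top pail [(0.78, [0.5975, 0.2154, 0.0504]), (0.75, [0.4105, 0.3074, 0.0529]), (0.74, [0.5053, 0.2657, 0.0574]), (0.53, [0.5067, 0.2598, 0.1559])]
top bail [(0.86, [0.6031, 0.2143, 0.1568]), (0.8, [0.5037, 0.2584, 0.1535]), (0.74, [0.4128, 0.3122, 0.1535]), (0.74, [0.6498, -0.113, 0.0001])]
top tray_eye [(0.41, [0.6874, -0.1061, 0.0339]), (0.2, [0.4122, 0.3089, 0.153])]
top riser [(0.63, [0.4109, 0.3097, 0.1516]), (0.62, [0.655, -0.1139, 0.0016])]
top screwdriver [(0.68, [0.482, 0.1007, 0.0007]), (0.53, [0.4384, 0.1893, -0.0016])]
top wrench []
top hammer [(0.58, [0.4406, 0.1889, -0.0024])]
top tape [(0.69, [0.4799, 0.1043, 0.0002]), (0.54, [0.5998, 0.2173, 0.1561])]
top jar [(0.95, [0
[... 187 characters left out ...]
, 0.2114, 0.1525])]
scene pail [(0.98, [0.5031, 0.265, 0.0524]), (0.8, [0.6, 0.2156, 0.0558]), (0.68, [0.4152, 0.3093, 0.0556])]
scene bail [(0.78, [0.412, 0.3086, 0.1568]), (0.67, [0.6007, 0.2137, 0.1515]), (0.64, [0.5047, 0.2663, 0.1536])]
scene tray_eye [(0.39, [0.4136, 0.3111, 0.0535])]
scene riser []
scene screwdriver [(0.46, [0.4404, 0.192, 0.0023])]
scene wrench [(0.6, [0.4046, -0.2239, -0.0006]), (0.21, [0.5884, -0.3066, 0.0241])]
scene hammer [(0.91, [0.553, -0.492, 0.0031])]
scene tape [(0.64, [0.478, 0.1031, -0.0004])]
scene jar [(0.88, [0.6935, 0.3558, -0.0024]), (0.69, [0.5473, -0.492, -0.0001]), (0.41, [0.5071, 0.2637, 0.1568])]
scene fitting [(0.57, [0.6857, -0.3937, 0.0013])]
```

```bash
python3 -c "
from workcell import manip
print(manip.hand_in())"
```

```text
the job is handed in; nothing more can be done
None
```

I handed the job in at about 68 s; the last camera readings put all three pails on their own hooks, the empty tray in with its ring about 16 mm behind the ledge's front face, the red pull hook in its rest, and the bystanders where they started.

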